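# Tip the pad-gluing angle plates and weight their second pads

### The job

The pads on the short legs have set: tip each aluminium angle plate over onto its long leg, then stand one steel weight upright and centred on the long-leg pad of each plate, so that it presses while the glue cures. The weights hang on hooks with sprung keepers: take hold of a weight, press the keeper open with the weight itself (never with the gripper) and lift it off. Leave any weight you do not need on its hook and do not disturb the other things on the bench.

Things in the scene. Friction and masses are not known exactly. Their poses are not given: they have to be found in the camera images.
- stand1: Fixed steel hook stand, 155 mm tall. Origin on the bench straight below where its weight hangs; z up, -x the outward, open side of the hook, y across it. Base plate 140 x 100 x 10 mm (x -45 to +95); 16 mm square post at x +52, behind the weight. It carries a hook (see point hook1) with keeper1. All hook lengths below are in mm in this frame, z from the bench.
- stand2: A hook stand exactly like stand1, with a hook like hook1 and keeper2.
- stand3: A hook stand exactly like stand1, with a hook like hook1 and keeper3.
- stand4: A hook stand exactly like stand1, with a hook like hook1 and keeper4.
- hook1 (a point): Point on the hook's arm where the weight's bar rests, at x 0, z 129 of stand1. Hook 10 mm wide in y. Level arm 10 mm thick from the post to x -46, upturned tip at x -40 to -48, top z 145. A fixed nose (z 147 to 155) from the post to x -14 overhangs the bar: straight up, the weight has only 6 mm of play.
- keeper1: Brass keeper leaf, 26 x 14 x 3 mm. Origin on its hinge at x -19.5, z 127 of stand1. Sprung shut it stands upright, inner face at x -18. Pressed to -x by the weight's plate (2 to 6 N) its top swings out, up to 0.85 rad. With the weight's centre at x -19 to -27 it can rise between nose and leaf; raised 30 to 40 it passes out over leaf and tip, clear beyond x -60.
- keeper2: The keeper of stand2, like keeper1.
- keeper3: The keeper of stand3, like keeper1.
- keeper4: The keeper of stand4, like keeper1.
- weight1: Dark steel weight, 0.5-0.75 kg, 106 mm tall, hung on stand1. Origin: centre of underside, z up. Disc 60 mm across, 26 high, under a flat upright lifting eye 8 mm thick (x), 50 wide (y), with a window 26 wide, z 40 to 94; its 12 mm top bar rests on the arm, underside 35 mm over the bench. Grip from above across the 50 mm (along y) at about z 82, fingers straddling the hook.
- weight2: A weight like weight1, hung on stand2.
- weight3: A weight like weight1, hung on stand3.
- weight4: A weight like weight1, hung on stand4.
- angle1: Loose aluminium L plate, 0.26 kg, 60 mm wide along y. Origin: middle of the outside corner edge. Short leg 70 mm along its x, long leg 100 along its z; legs 8 thick, with 3 mm black rubber pads on the inner faces. It starts on the short leg (z up); tipped about the corner edge it lies on the long leg, x up; tipped past 30 degrees it falls on by itself. Grip across its 60 mm. May be absent (None).
- angle2: An angle plate like angle1; may be absent (None).
- angle3: An angle plate like angle1; may be absent (None).
- angle4: An angle plate like angle1; may be absent (None).
- pad1 (a point): Centre of the exposed face of the rubber pad (64 x 56 mm) on the inside of angle1's long leg, 58 mm from the corner edge and 11 mm from the outside of the leg; absent with it.
- pad2 (a point): Centre of the exposed face of the rubber pad (64 x 56 mm) on the inside of angle2's long leg, 58 mm from the corner edge and 11 mm from the outside of the leg; absent with it.
- pad3 (a point): Centre of the exposed face of the rubber pad (64 x 56 mm) on the inside of angle3's long leg, 58 mm from the corner edge and 11 mm from the outside of the leg; absent with it.
- pad4 (a point): Centre of the exposed face of the rubber pad (64 x 56 mm) on the inside of angle4's long leg, 58 mm from the corner edge and 11 mm from the outside of the leg; absent with it.
- glue_bottle: Yellow glue bottle, 52 mm across, 150 mm tall, origin under its centre; not part of the job.
- tape_roll: Cardboard roll 90 mm across, 25 mm high, origin under its centre; not part of the job.
Things that resemble listed ones, but are neither listed nor needed, are in the scene too. What is shaped like the weight1 but blue is not meant.

How it is judged (in metres and radians):
On the way:
1. every angle plate present lies on its long leg (angle between each of angle1, angle2, angle3, angle4's own x axis and vertical below 0.08 rad and height (world z) of each of angle1, angle2, angle3, angle4 below 0.008 m), for 0.2 s.
At the end, for the whole second after the job is handed in: Every plate present lies on its long leg (short leg upright within 0.08 rad) with one weight standing on that leg's pad: underside centre within 15 mm of the pad's centre, upright within 0.1 rad. Unused weights are still on their hooks (within 20 mm). All at rest (all of step 1 and ((distance between weight1 and pad1 below 0.015 m and angle between weight1's own z axis and vertical below 0.1 rad) or (distance between weight2 and pad1 below 0.015 m and angle between weight2's own z axis and vertical below 0.1 rad) or (distance between weight3 and pad1 below 0.015 m and angle between weight3's own z axis and vertical below 0.1 rad) or (distance between weight4 and pad1 below 0.015 m and angle between weight4's own z axis and vertical below 0.1 rad)) and linear speed of each of angle1, angle2, angle3, angle4, weight1, weight2, weight3, weight4 below 0.02 m/s and ((distance between weight1 and pad2 below 0.015 m and angle between weight1's own z axis and vertical below 0.1 rad) or (distance between weight2 and pad2 below 0.015 m and angle between weight2's own z axis and vertical below 0.1 rad) or (distance between weight3 and pad2 below 0.015 m and angle between weight3's own z axis and vertical below 0.1 rad) or (distance between weight4 and pad2 below 0.015 m and angle between weight4's own z axis and vertical below 0.1 rad)) and ((distance between weight1 and pad3 below 0.015 m and angle between weight1's own z axis and vertical below 0.1 rad) or (distance between weight2 and pad3 below 0.015 m and angle between weight2's own z axis and vertical below 0.1 rad) or (distance between weight3 and pad3 below 0.015 m and angle between weight3's own z axis and vertical below 0.1 rad) or (distance between weight4 and pad3 below 0.015 m and angle between weight4's own z axis and vertical below 0.1 rad)) and ((distance between weight1 and pad4 below 0.015 m and angle between weight1's own z axis and vertical below 0.1 rad) or (distance between weight2 and pad4 below 0.015 m and angle between weight2's own z axis and vertical below 0.1 rad) or (distance between weight3 and pad4 below 0.015 m and angle between weight3's own z axis and vertical below 0.1 rad) or (distance between weight4 and pad4 below 0.015 m and angle between weight4's own z axis and vertical below 0.1 rad)) and (distance of weight1 from where it was at the start of the episode below 0.02 m or (distance between weight1 and pad1 below 0.015 m and angle between weight1's own z axis and vertical below 0.1 rad) or (distance between weight1 and pad2 below 0.015 m and angle between weight1's own z axis and vertical below 0.1 rad) or (distance between weight1 and pad3 below 0.015 m and angle between weight1's own z axis and vertical below 0.1 rad) or (distance between weight1 and pad4 below 0.015 m and angle between weight1's own z axis and vertical below 0.1 rad)) and (distance of weight2 from where it was at the start of the episode below 0.02 m or (distance between weight2 and pad1 below 0.015 m and angle between weight2's own z axis and vertical below 0.1 rad) or (distance between weight2 and pad2 below 0.015 m and angle between weight2's own z axis and vertical below 0.1 rad) or (distance between weight2 and pad3 below 0.015 m and angle between weight2's own z axis and vertical below 0.1 rad) or (distance between weight2 and pad4 below 0.015 m and angle between weight2's own z axis and vertical below 0.1 rad)) and (distance of weight3 from where it was at the start of the episode below 0.02 m or (distance between weight3 and pad1 below 0.015 m and angle between weight3's own z axis and vertical below 0.1 rad) or (distance between weight3 and pad2 below 0.015 m and angle between weight3's own z axis and vertical below 0.1 rad) or (distance between weight3 and pad3 below 0.015 m and angle between weight3's own z axis and vertical below 0.1 rad) or (distance between weight3 and pad4 below 0.015 m and angle between weight3's own z axis and vertical below 0.1 rad)) and (distance of weight4 from where it was at the start of the episode below 0.02 m or (distance between weight4 and pad1 below 0.015 m and angle between weight4's own z axis and vertical below 0.1 rad) or (distance between weight4 and pad2 below 0.015 m and angle between weight4's own z axis and vertical below 0.1 rad) or (distance between weight4 and pad3 below 0.015 m and angle between weight4's own z axis and vertical below 0.1 rad) or (distance between weight4 and pad4 below 0.015 m and angle between weight4's own z axis and vertical below 0.1 rad))); the robot touches nothing.
It fails at once if the gripper pushes a keeper (over 4 N) (contact force between the fingers and keeper1 above 4 N or contact force between the fingers and keeper2 above 4 N or contact force between the fingers and keeper3 above 4 N or contact force between the fingers and keeper4 above 4 N).
It fails at once if a bystander is moved by more than 30 mm (distance of any of glue_bottle, tape_roll from where it was at the start of the episode above 0.03 m).
Of angle1, angle2, angle3, angle4 only 3 to 4 are there at a start; the rules pass over those that are not, and their reading is None.
At some moment in a run one of angle1, angle2, angle3, angle4 may be knocked a few centimetres aside while the robot is not near it.
It also fails if it takes over 210 s, if anything falls off the work surface, if the arm or the gripper's body presses on something with over 40 N, if the wrist force passes 120 N, or if a joint passes its speed limit or range.

### The arm

A 7-joint arm with a two-finger parallel gripper is mounted at the origin on the work surface. World frame = base frame: x ahead of the robot, y to its left, z up, the work surface at z = 0. Lengths are in mm, angles in rad, forces in N, time in s.
With the tool pointing down it reaches from about 400 to 875 mm from the base axis. Payload 19.3 kg.
Tool frame: the origin (TCP) lies midway between the tips of the shut fingers; the grasp point (between the pads) lies 19 mm behind it; z points along the fingers, y is the line along which they close (so a half turn about z gives the same grasp; the last joint's range is limited). The gripper opens to 85 mm and grips with 20 to 120 N. Pads are 22 mm wide; open, the fingers measure 114 mm over their backs; the gripper's body (76 mm by 85 mm) begins 54 mm behind the grasp point. The pads swing forward as they close: fully open they stand 13 mm farther back than shut.
Start: joints at [1.204, 0.521, -0.036, 1.599, 0.021, 1.021, -0.113], TCP at [182.76, -597.673, 231.291] pointing down, gripper open.
Joint ranges: [-2.91, 2.91], [-0.3, 2.13], [-1.5, 1.42], [0.17, 2.43], [-1.26, 4.41], [0.16, 1.93], [-2.52, 2.52]. Speed limits (rad/s): [1.89, 1.89, 2.39, 2.39, 3.01, 3.01, 3.01].

### API

Orientations are given as a rotation vector (axis times angle).
In Python, from rig import ctrl, viewer, workorder gives the robot as it stands. The module is installed in compiled form; this text tells all that it offers.
- The arm moves only by the tool jog_arm, never from a script. Its argument "motion" is a list of rows, each an object with "delta_pos": the shift along the tool's x, y, z in units of 30 mm (1.0 is 30 mm), a list of three; "rot": the turn, a rotation vector about the tool's x, y, z in units of 10 degrees (1.0 is 10 degrees), a list of three. A call has 1 to 12 rows; each row is the pose to reach, as a shift and turn from the pose commanded when the call began, along the tool's axes at that moment; what a row does not reach only later rows make up. A row lasts 1/8 s, in which the tool goes at most 62.5 mm and 10.7 degrees, less where a joint would pass 70% of its speed; a pose out of reach is approached as far as the arm can. A call with a gripper value outside its range is refused whole. "grip" is the finger opening in mm, from 0 to 85.4, set as the call begins (left out, the last holds). The fingers move at their own pace and stop on an object; the grip force is fixed at half the most. Time passes only in rows, so rows that repeat a pose let the fingers close. It gives the time, the measured TCP pose, the force, the opening and the grip force at its end, in the units of the state.
- ctrl.read_state(): the state, without advancing time (a new reading comes with each control period).
- viewer.capture(name): name is "scene" or "top" or "wrist"; returns the picture (384x512x3 uint8, red, green, blue); there is no depth.
- viewer.camera_model(name): a dict with "intrinsics" (3x3 intrinsics, pixels), "R" (3x3) and "t" (3): a world point X has camera coordinates R X + t; the wrist camera has in their place "tool_from_camera" (4x4, takes a point from camera to tool coordinates, whose origin is the TCP and whose axes are the flange's). Camera axes: x right, y down, z forward; pixel columns grow to the right and rows downward; lengths in mm; the calibration is good to about 2 mm. A picture is of the moment at which its call begins: read the wrist's pose just before it. camera_model takes no time and is no camera call.
- workorder.sign_off(): hands the job in; it is judged then, once.
The state is a dict: "clock": time; "qpos": joint angles; "qd": joint speeds; "effort": joint torques, N m; "ee_pos": TCP position; "orientation": TCP orientation; "contact_force": force on the tool from outside, world axes, zero at the start; "ft_torque": the same for the moment, N m; "gripper_width": finger opening in mm; "grip_force": force on a finger pad.
Only numpy, scipy, OpenCV 4.12 (cv2) and the standard library are available. Lean on these libraries where they do the work, as an engineer would, in place of code of your own. Each camera call takes 0.05 s, during which the arm holds its last target. There are 200 camera calls.

## Working session

There is one attempt and no reset: what is moved stays moved. The work goes in short steps, Python scripts to look and compute and a tool call to move; the robot and the scene stay as the last step left them, time stands still between calls to the robot, and variables do not carry over. Pictures are saved under pics/ and viewed, at most 14 in all, crops included, and the job is handed in when it is done.

Besides the shell and the picture viewer there is one more tool, called after ">>>" as name(argument=value, ...), one argument or row to a line, values as JSON. jog_arm: Moves the arm, as the interface text tells. Its arguments: {"type":"object","properties":{"motion":{"type":"array"},"grip":{"type":"number"}},"required":["motion"]}

```bash
mkdir -p pics
python3 - <<'E'
from rig import ctrl, viewer
import cv2, numpy as np
s=ctrl.read_state(); print(s)
for n in("scene","top"):
    im=viewer.capture(n); cv2.imwrite(f"pics/{n}0.png",cv2.resize(im[:,:,::-1],(800,600),interpolation=cv2.INTER_CUBIC)); np.save(f"pics/{n}0.npy",im)
    m=viewer.camera_model(n); print(n,m["intrinsics"],m["R"],m["t"])
print(viewer.camera_model("wrist"))
E
```

```text
{'clock': 0.0, 'qpos': array([ 1.20379776,  0.52203445, -0.03636717,  1.59997543,  0.02119976,
        1.02110769, -0.11280292]), 'qd': array([-5.56721070e-04, -2.21492793e-03,  4.58985886e-05, -1.58324870e-03,
        2.00791511e-03,  8.16266259e-05, -9.90927200e-04]), 'effort': array([-3.93237533e-04, -9.27106333e+01,  1.97987035e+00, -3.69921720e+01,
        1.77666609e-02,  8.33297730e-03,  5.64147069e-05]), 'ee_pos': array([ 182.67937642, -597.36346614,  230.72421668]), 'orientation': array([-3.10595395e+00, -4.64368079e-01,  3.59095407e-04]), 'contact_force': array([0.12575548, 0.726357  , 0.32611271]), 'ft_torque': array([ 0.0285406 , -0.03369002,  0.06820909]), 'grip_force': 0.0, 'gripper_width': 85.24597750099774}
scene [[477.43553744   0.         253.13400445]
 [  0.         477.43553744 192.6167424 ]
 [  0.           0.           1.        ]] [[ 0.75605421  0.65450044  0.0033473 ]
 [ 0.44904425 -0.51498467 -0.73017124]
 [-0.47617359  0.55355213 -0.68325599]] [-440.44616473 -197.33718294 1745.11934964]
top [[395.98562875   0.         245.83050886]
 [  0.         395.98562875 192.20123577]
 [  0.           0.           1.        ]] [[-0.00400345 -0.99996     0.00799846]
 [-0.99118088  0.00290859 -0.13248399]
 [ 0.13245543 -0.00845831 -0.99115287]] [   9.28493559  612.78836011 1212.41590405]
{'intrinsics': array([[304.2556645 ,   0.        , 258.23761074],
       [  0.        , 304.2556645 , 192.47992778],
       [  0.        ,   0.        ,   1.        ]]), 'tool_from_camera': array([[ 1.15213712e-03, -9.60345009e-01, -2.78812010e-01,
         7.07541829e+01],
       [ 9.99999110e-01,  1.29404036e-03, -3.24911084e-04,
         1.35215708e-01],
       [ 6.72820732e-04, -2.78811388e-01,  9.60345645e-01,
        -1.41964720e+02],
       [ 0.00000000e+00,  0.00000000e+00,  0.00000000e+00,
         1.00000000e+00]])}
```

View pics/scene0.png

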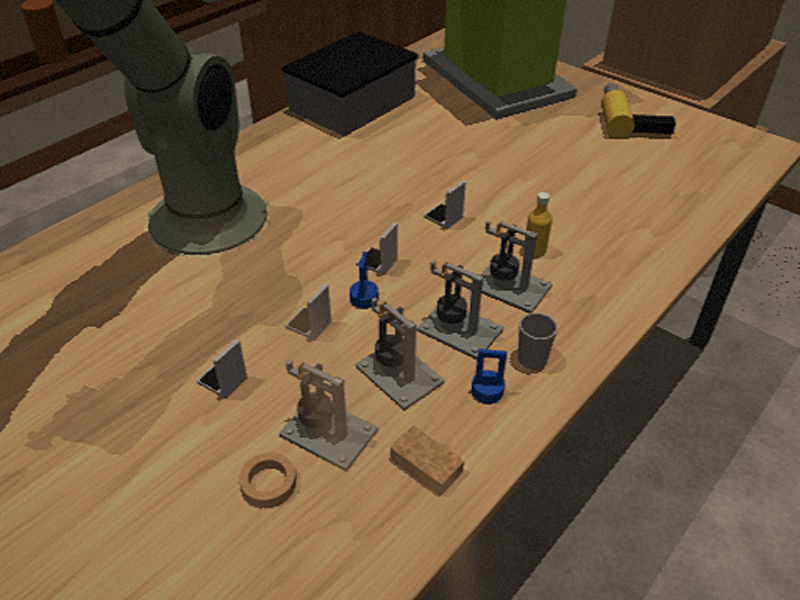

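View pics/top0.png

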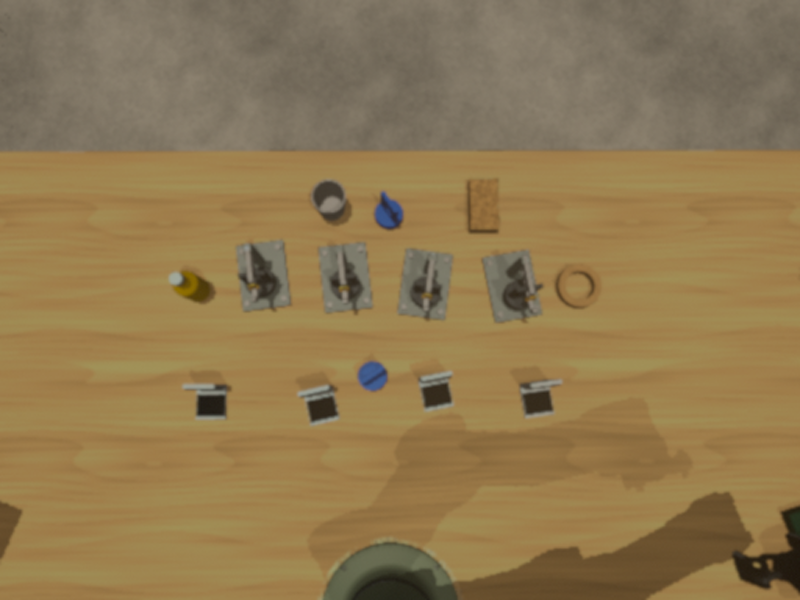

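Run:
```python
import cv2, numpy as np
im=np.load("pics/top0.npy")
c=im[140:285,100:245][:,:,::-1]; d=im[140:285,235:380][:,:,::-1]
for n,k in(("cA",c),("cB",d)):
    cv2.imwrite(f"pics/{n}.png",cv2.convertScaleAbs(cv2.resize(k,(580,580),interpolation=cv2.INTER_CUBIC),alpha=1.6))
```

```text
(no output)
```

View pics/cA.png

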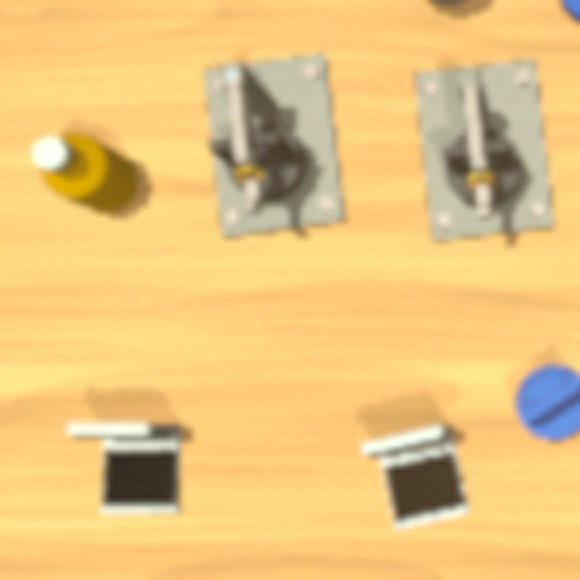

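View pics/cB.png

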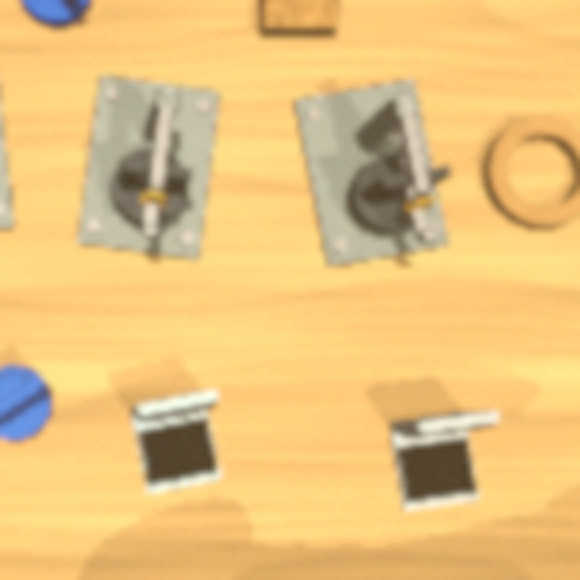

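```bash
cat > h.py <<'E'
import numpy as np, cv2
from scipy.spatial.transform import Rotation as Ro
from rig import ctrl, viewer
def ray(cam, px, z, state=None):
    """pixels (n,2) -> world points on the plane z"""
    m=viewer.camera_model(cam); K=m["intrinsics"]; px=np.atleast_2d(px).astype(float)
    d=np.c_[px,np.ones(len(px))]@np.linalg.inv(K).T
    if cam=="wrist":
        T=np.array(m["tool_from_camera"]); Rt=Ro.from_rotvec(state["orientation"]).as_matrix()
        C=Rt@T[:3,3]+state["ee_pos"]; D=d@(Rt@T[:3,:3]).T
    else:
        R=np.array(m["R"]); C=-R.T@np.array(m["t"]); D=d@R
    s=(z-C[2])/D[:,2]
    return C+D*s[:,None]
def go(target, yaw_deg, s=None):
    """units to reach TCP target (world mm), tool down, tool x at yaw"""
    s=s or ctrl.read_state(); R=Ro.from_rotvec(s["orientation"]).as_matrix()
    y=np.radians(yaw_deg); G=np.array([[np.cos(y),np.sin(y),0],[np.sin(y),-np.cos(y),0],[0,0,-1]])
    return np.round(R.T@(np.array(target)-s["ee_pos"])/30,3), np.round(np.degrees(Ro.from_matrix(R.T@G).as_rotvec())/10,3)
E
python3 - <<'E'
from h import *
A=np.array([100,140]);B=np.array([235,140])
def P(o,l): return (np.array(l)+.5)/4-.5+o
S={1:(A,[(207,68),(325,55),(343,218),(225,236)]),2:(A,[(416,73),(535,62),(550,226),(435,241)]),3:(B,[(100,77),(218,93),(198,259),(79,243)]),4:(B,[(295,99),(412,81),(446,244),(329,267)])}
for k,(o,l) in S.items():
    w=ray("top",P(o,l),10)[:,:2]; far=(w[0]+w[1])/2; near=(w[2]+w[3])/2; u=(far-near); L=np.linalg.norm(u); u/=L
    v=(w[0]-w[1]+w[3]-w[2]); W=np.linalg.norm(v)/2
    print("stand",k,"L,W",L,W,"origin",(w.mean(0)-25*u).round(1),"yaw x",np.degrees(np.arctan2(u[1],u[0])).round(1),"yaw from v",np.degrees(np.arctan2(-v[0],v[1])).round(1))
Q={1:(A,[(102,511),(178,511)],[(67,430),(149,430)]),2:(A,[(396,526),(467,511)],[(363,449),(444,433)]),3:(B,[(150,491),(219,476)],[(138,412),(217,398)]),4:(B,[(405,507),(477,494)],[(419,428),(499,416)])}
for k,(o,a,b) in Q.items():
    e=ray("top",P(o,a),4)[:,:2]; t=ray("top",P(o,b),100)[:,:2]
    f=lambda q:np.degrees(np.arctan2(-(q[0]-q[1])[0],(q[0]-q[1])[1])).round(1)
    print("plate",k,"end",e.mean(0).round(1),f(e),np.linalg.norm(e[0]-e[1]).round(1),"top",t.mean(0).round(1),f(t),np.linalg.norm(t[0]-t[1]).round(1))
E
```

```text
stand 1 L,W 137.85662394388973 96.44500428206848 origin [647.6 255.7] yaw x 7.3 yaw from v 7.5
stand 2 L,W 137.89178289833953 95.7849377440923 origin [641.9  86.2] yaw x 6.0 yaw from v 6.3
stand 3 L,W 138.0208681768807 97.29064982550913 origin [627.1 -74.6] yaw x -7.7 yaw from v -7.9
stand 4 L,W 138.53250745967057 97.44031635897875 origin [ 622.9 -262.8] yaw x 9.8 yaw from v 9.8
plate 1 end [378.3 360.4] -0.3 60.1 top [442.4 360.2] -0.2 60.4
plate 2 end [371.4 129.4] 11.5 57.3 top [433.4 142.2] 10.9 60.7
plate 3 end [ 397.8 -103.6] 11.8 56.4 top [458.9 -90.2] 9.7 59.6
plate 4 end [ 383.6 -307.9] 9.8 58.7 top [ 445.6 -298.9] 8.2 60.4
```

Run:
```python
from h import *
print(go((408,-303,200),9.5)); print(go((408,-303,80),9.5))
```

```text
(array([10.053, -7.187,  1.033]), array([-0.006,  0.001,  0.75 ]))
(array([10.053, -7.183,  5.033]), array([-0.006,  0.001,  0.75 ]))
```

>>> jog_arm(
  motion=[
    {"delta_pos": [10.05, -7.18, 1.0], "rot": [0, 0, 0.75]},
    {"delta_pos": [10.05, -7.18, 1.0], "rot": [0, 0, 0.75]},
    {"delta_pos": [10.05, -7.18, 1.0], "rot": [0, 0, 0.75]},
    {"delta_pos": [10.05, -7.18, 1.0], "rot": [0, 0, 0.75]},
    {"delta_pos": [10.05, -7.18, 1.0], "rot": [0, 0, 0.75]},
    {"delta_pos": [10.05, -7.18, 1.0], "rot": [0, 0, 0.75]},
    {"delta_pos": [10.05, -7.18, 1.0], "rot": [0, 0, 0.75]},
    {"delta_pos": [10.05, -7.18, 5.03], "rot": [0, 0, 0.75]},
    {"delta_pos": [10.05, -7.18, 5.03], "rot": [0, 0, 0.75]},
    {"delta_pos": [10.05, -7.18, 5.03], "rot": [0, 0, 0.75]},
    {"delta_pos": [10.05, -7.18, 5.03], "rot": [0, 0, 0.75]},
  ],
  grip=0,
)

```text
clock: 1.48
ee_pos: [408.6, -304.3, 82.1]
orientation: [3.13, 0.259, 0.002]
contact_force: [0.0, -0.6, 0.2]
gripper_width: 0.3
grip_force: 0.0
```

>>> jog_arm(
  motion=[
    {"delta_pos": [0.5, 0, 0.07], "rot": [0, 0, 0]},
    {"delta_pos": [0.9, 0, 0.07], "rot": [0, 0, 0]},
    {"delta_pos": [1.2, 0, 0.07], "rot": [0, 0, 0]},
    {"delta_pos": [1.5, 0, 0.07], "rot": [0, 0, 0]},
    {"delta_pos": [1.8, 0, 0.07], "rot": [0, 0, 0]},
    {"delta_pos": [2.1, 0, 0.07], "rot": [0, 0, 0]},
    {"delta_pos": [2.4, 0, 0.07], "rot": [0, 0, 0]},
    {"delta_pos": [2.7, 0, 0.07], "rot": [0, 0, 0]},
    {"delta_pos": [3.0, 0, 0.07], "rot": [0, 0, 0]},
    {"delta_pos": [3.3, 0, 0.07], "rot": [0, 0, 0]},
    {"delta_pos": [3.3, 0, -1.0], "rot": [0, 0, 0]},
    {"delta_pos": [3.3, 0, -3.0], "rot": [0, 0, 0]},
  ],
)

```text
clock: 2.98
ee_pos: [505.1, -286.5, 169.9]
orientation: [-3.129, -0.261, 0.005]
contact_force: [0.3, -0.4, 0.4]
gripper_width: -0.1
grip_force: 0.0
```

Run:
```python
from h import *
s=ctrl.read_state(); print(s["ee_pos"],s["clock"])
a=viewer.capture("scene"); b=viewer.capture("wrist")
cv2.imwrite("pics/t1.png",np.hstack([cv2.resize(a[150:330,90:330],(400,300)),cv2.resize(b,(400,300))])[:,:,::-1])
for k,(c,y) in {3:((466.4,-91),10.5),2:((440,143),11),1:((448,360.3),0)}.items():
    u=np.array([np.cos(np.radians(y)),np.sin(np.radians(y))]); p=np.array(c)-45*u
    print(k,p.round(1),go((*p,170),y,s))
```

```text
[ 505.10080863 -286.45716184  169.86774109] 2.975
3 [422.2 -99.2] (array([-1.694, -6.613,  0.017]), array([-0.014,  0.018, -0.097]))
2 [395.8 134.4] (array([ -1.27 , -14.438,   0.034]), array([-0.014,  0.018, -0.147]))
1 [403.  360.3] (array([  0.211, -21.824,   0.047]), array([-0.012,  0.019,  0.953]))
```

View pics/t1.png

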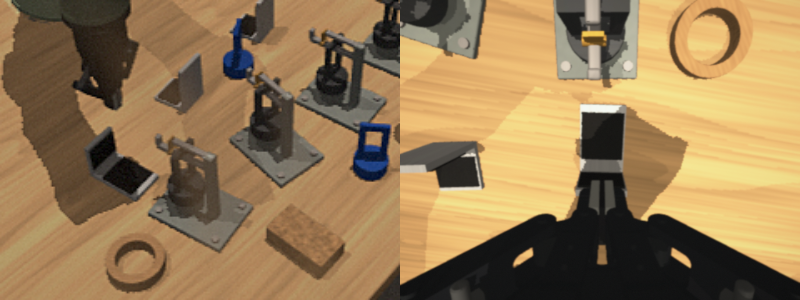

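>>> jog_arm(
  motion=[
    {"delta_pos": [-1.7, -6.61, 0], "rot": [0, 0, -0.1]},
    {"delta_pos": [-1.7, -6.61, 0], "rot": [0, 0, -0.1]},
    {"delta_pos": [-1.7, -6.61, 0], "rot": [0, 0, -0.1]},
    {"delta_pos": [-1.7, -6.61, 0], "rot": [0, 0, -0.1]},
    {"delta_pos": [-1.7, -6.61, 0.5], "rot": [0, 0, -0.1]},
    {"delta_pos": [-1.7, -6.61, 3.0], "rot": [0, 0, -0.1]},
    {"delta_pos": [-1.7, -6.61, 3.0], "rot": [0, 0, -0.1]},
    {"delta_pos": [-1.7, -6.61, 3.0], "rot": [0, 0, -0.1]},
  ],
)

```text
clock: 4.08
ee_pos: [422.7, -100.2, 80.6]
orientation: [-3.128, -0.287, 0.002]
contact_force: [1.0, -0.5, 0.2]
gripper_width: -0.2
grip_force: 0.0
```

>>> jog_arm(
  motion=[
    {"delta_pos": [0.5, 0, 0], "rot": [0, 0, 0]},
    {"delta_pos": [0.9, 0, 0], "rot": [0, 0, 0]},
    {"delta_pos": [1.2, 0, 0], "rot": [0, 0, 0]},
    {"delta_pos": [1.5, 0, 0], "rot": [0, 0, 0]},
    {"delta_pos": [1.8, 0, 0], "rot": [0, 0, 0]},
    {"delta_pos": [2.1, 0, 0], "rot": [0, 0, 0]},
    {"delta_pos": [2.4, 0, 0], "rot": [0, 0, 0]},
    {"delta_pos": [2.7, 0, 0], "rot": [0, 0, 0]},
    {"delta_pos": [3.0, 0, 0], "rot": [0, 0, 0]},
    {"delta_pos": [3.3, 0, 0], "rot": [0, 0, 0]},
    {"delta_pos": [3.3, 0, -1.0], "rot": [0, 0, 0]},
    {"delta_pos": [3.3, 0, -3.0], "rot": [0, 0, 0]},
  ],
)

```text
clock: 5.58
ee_pos: [519.2, -81.7, 169.9]
orientation: [-3.127, -0.288, 0.006]
contact_force: [0.2, 0.4, -0.3]
gripper_width: 0.3
grip_force: 0.0
```

Run:
```python
from h import *
s=ctrl.read_state(); print(s["ee_pos"],s["clock"])
a=viewer.capture("top"); np.save("pics/top2.npy",a)
cv2.imwrite("pics/t2.png",cv2.resize(a[140:290,100:380],(800,429),interpolation=cv2.INTER_CUBIC)[:,:,::-1])
for k,(c,y) in {2:((440,143),11),1:((448,360.3),0)}.items():
    u=np.array([np.cos(np.radians(y)),np.sin(np.radians(y))]); p=np.array(c)-45*u
    print(k,p.round(1),go((*p,170),y,s))
```

```text
[519.1792442  -81.71091128 169.92368276] 5.575
2 [395.8 134.4] (array([-2.728, -7.834,  0.018]), array([-0.007,  0.022, -0.048]))
1 [403.  360.3] (array([ -1.118, -15.193,   0.021]), array([-0.005,  0.023,  1.052]))
```

View pics/t2.png

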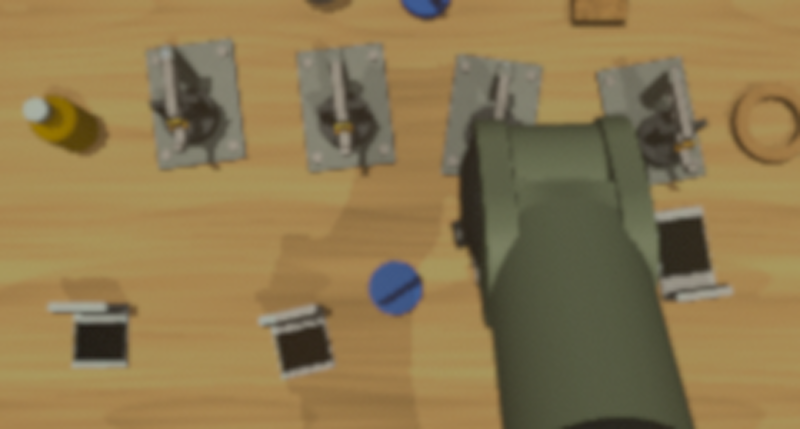

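>>> jog_arm(
  motion=[
    {"delta_pos": [-2.73, -7.83, 0], "rot": [0, 0, -0.05]},
    {"delta_pos": [-2.73, -7.83, 0], "rot": [0, 0, -0.05]},
    {"delta_pos": [-2.73, -7.83, 0], "rot": [0, 0, -0.05]},
    {"delta_pos": [-2.73, -7.83, 0], "rot": [0, 0, -0.05]},
    {"delta_pos": [-2.73, -7.83, 0], "rot": [0, 0, -0.05]},
    {"delta_pos": [-2.73, -7.83, 0.5], "rot": [0, 0, -0.05]},
    {"delta_pos": [-2.73, -7.83, 3.0], "rot": [0, 0, -0.05]},
    {"delta_pos": [-2.73, -7.83, 3.0], "rot": [0, 0, -0.05]},
    {"delta_pos": [-2.73, -7.83, 3.0], "rot": [0, 0, -0.05]},
  ],
)

```text
clock: 6.75
ee_pos: [396.8, 133.8, 80.7]
orientation: [3.127, 0.301, -0.002]
contact_force: [0.2, -0.4, 0.4]
gripper_width: -0.1
grip_force: 0.0
```

>>> jog_arm(
  motion=[
    {"delta_pos": [0.5, 0, 0], "rot": [0, 0, 0]},
    {"delta_pos": [0.9, 0, 0], "rot": [0, 0, 0]},
    {"delta_pos": [1.2, 0, 0], "rot": [0, 0, 0]},
    {"delta_pos": [1.5, 0, 0], "rot": [0, 0, 0]},
    {"delta_pos": [1.8, 0, 0], "rot": [0, 0, 0]},
    {"delta_pos": [2.1, 0, 0], "rot": [0, 0, 0]},
    {"delta_pos": [2.4, 0, 0], "rot": [0, 0, 0]},
    {"delta_pos": [2.7, 0, 0], "rot": [0, 0, 0]},
    {"delta_pos": [3.0, 0, 0], "rot": [0, 0, 0]},
    {"delta_pos": [3.3, 0, 0], "rot": [0, 0, 0]},
    {"delta_pos": [3.3, 0, -1.0], "rot": [0, 0, 0]},
    {"delta_pos": [3.3, 0, -3.0], "rot": [0, 0, 0]},
  ],
)

```text
clock: 8.25
ee_pos: [493.1, 152.7, 170.0]
orientation: [3.126, 0.302, -0.006]
contact_force: [0.5, -0.1, 0.3]
gripper_width: 0.3
grip_force: 0.0
```

Run:
```python
from h import *
s=ctrl.read_state(); print(s["ee_pos"],s["clock"])
np.save("pics/top3.npy",viewer.capture("top"))
print(go((403,360.3,170),0,s))
```

```text
[493.06503779 152.68808116 169.97896222] 8.25
(array([-1.624e+00, -7.367e+00,  3.000e-03]), array([0.005, 0.023, 1.102]))
```

>>> jog_arm(
  motion=[
    {"delta_pos": [-1.62, -7.37, 0], "rot": [0, 0, 1.1]},
    {"delta_pos": [-1.62, -7.37, 0], "rot": [0, 0, 1.1]},
    {"delta_pos": [-1.62, -7.37, 0], "rot": [0, 0, 1.1]},
    {"delta_pos": [-1.62, -7.37, 0], "rot": [0, 0, 1.1]},
    {"delta_pos": [-1.62, -7.37, 0], "rot": [0, 0, 1.1]},
    {"delta_pos": [-1.62, -7.37, 0.5], "rot": [0, 0, 1.1]},
    {"delta_pos": [-1.62, -7.37, 3.0], "rot": [0, 0, 1.1]},
    {"delta_pos": [-1.62, -7.37, 3.0], "rot": [0, 0, 1.1]},
    {"delta_pos": [-1.62, -7.37, 3.0], "rot": [0, 0, 1.1]},
  ],
)

```text
clock: 9.43
ee_pos: [404.2, 359.9, 80.3]
orientation: [3.14, -0.002, -0.002]
contact_force: [-0.2, 0.3, 0.5]
gripper_width: 0.1
grip_force: 0.0
```

>>> jog_arm(
  motion=[
    {"delta_pos": [0.5, 0, 0], "rot": [0, 0, 0]},
    {"delta_pos": [0.9, 0, 0], "rot": [0, 0, 0]},
    {"delta_pos": [1.2, 0, 0], "rot": [0, 0, 0]},
    {"delta_pos": [1.5, 0, 0], "rot": [0, 0, 0]},
    {"delta_pos": [1.8, 0, 0], "rot": [0, 0, 0]},
    {"delta_pos": [2.1, 0, 0], "rot": [0, 0, 0]},
    {"delta_pos": [2.4, 0, 0], "rot": [0, 0, 0]},
    {"delta_pos": [2.7, 0, 0], "rot": [0, 0, 0]},
    {"delta_pos": [3.0, 0, 0], "rot": [0, 0, 0]},
    {"delta_pos": [3.3, 0, 0], "rot": [0, 0, 0]},
    {"delta_pos": [3.3, 0, -1.0], "rot": [0, 0, 0]},
    {"delta_pos": [3.3, 0, -3.0], "rot": [0, 0, 0]},
  ],
)

```text
clock: 10.92
ee_pos: [502.3, 359.9, 169.6]
orientation: [3.139, 0.0, -0.005]
contact_force: [1.5, 1.1, 0.4]
gripper_width: -0.1
grip_force: 0.0
```

Run:
```python
from h import *
s=ctrl.read_state(); print(s["ee_pos"],s["clock"])
np.save("pics/top4.npy",viewer.capture("top"))
u=lambda a:np.array([np.cos(np.radians(a)),np.sin(np.radians(a))])
# viewing pose for stand 1: tool above & behind so that the camera looks at the hook
o=np.array([647.6,255.7]); p=o-60*u(7.4); print(p,go((*p,230),7.4,s))
```

```text
[502.31156498 359.9322046  169.56499386] 10.925
[588.09973026 247.97226421] (array([ 2.852,  3.738, -2.014]), array([ 0.014,  0.02 , -0.739]))
```

>>> jog_arm(
  motion=[
    {"delta_pos": [1.7, 3.88, -2.0], "rot": [0, 0, -0.74]},
    {"delta_pos": [1.7, 3.88, -2.0], "rot": [0, 0, -0.74]},
    {"delta_pos": [1.7, 3.88, -2.0], "rot": [0, 0, -0.74]},
    {"delta_pos": [1.7, 3.88, -2.0], "rot": [0, 0, -0.74]},
    {"delta_pos": [1.7, 3.88, -2.0], "rot": [0, 0, -0.74]},
    {"delta_pos": [1.7, 3.88, -2.0], "rot": [0, 0, -0.74]},
  ],
  grip=85,
)

```text
clock: 11.72
ee_pos: [553.2, 245.7, 229.7]
orientation: [-3.135, -0.206, 0.002]
contact_force: [-0.5, 0.7, 0.4]
gripper_width: 84.8
grip_force: 0.0
```

Run:
```python
from h import *
s=ctrl.read_state(); print(s["ee_pos"],s["clock"])
b=viewer.capture("wrist"); t=viewer.capture("top"); np.save("pics/top5.npy",t)
w=cv2.resize(b[0:220,120:400],(800,629),interpolation=cv2.INTER_CUBIC)[:600]
cv2.imwrite("pics/w1.png",w[:,:,::-1])
cv2.imwrite("pics/t3.png",np.vstack([cv2.resize(np.load("pics/top4.npy")[165:270,100:380],(800,300),interpolation=cv2.INTER_CUBIC),cv2.resize(t[165:270,100:380],(800,300),interpolation=cv2.INTER_CUBIC)])[:,:,::-1])
```

```text
[553.16489261 245.67309035 229.71338302] 11.725
```

View pics/w1.png

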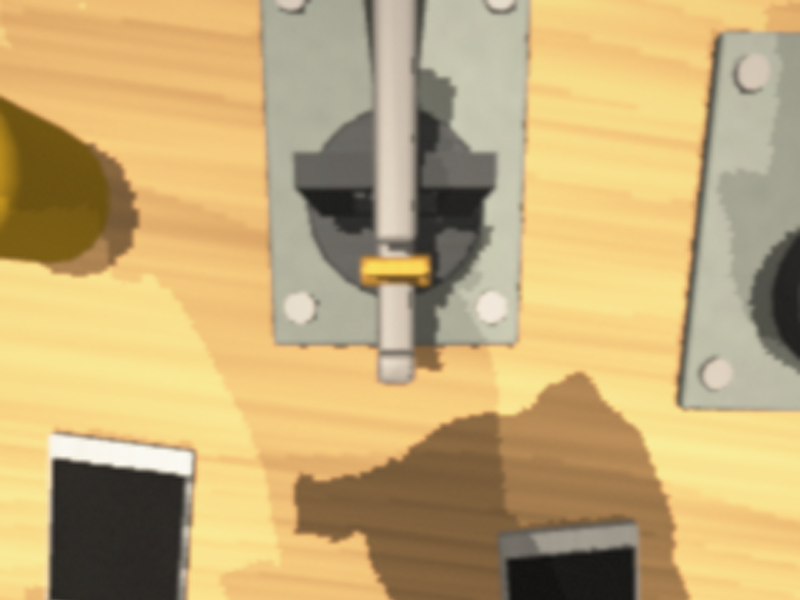

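View pics/t3.png

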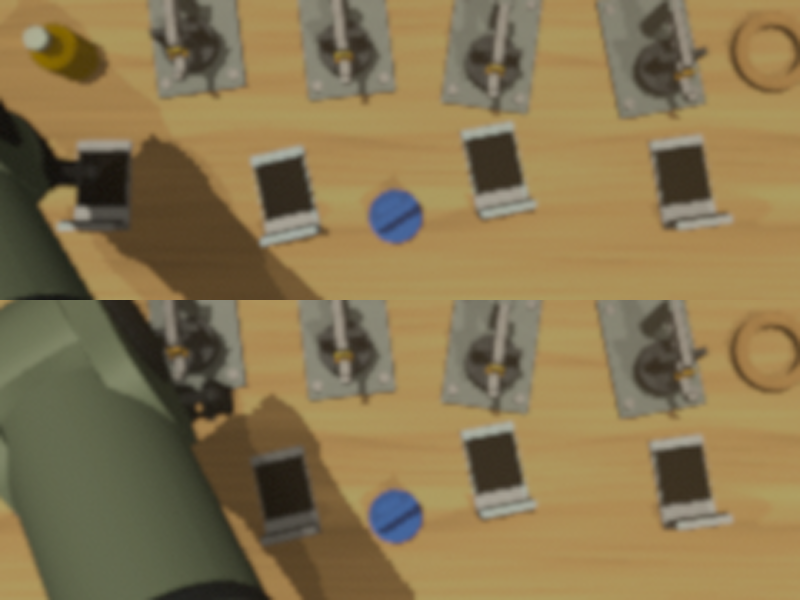

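```bash
cat >> h.py <<'E'
def crop(px,x0,y0,k): return (np.atleast_2d(px)+.5)/k-.5+np.array([x0,y0])
def u(a): return np.array([np.cos(np.radians(a)),np.sin(np.radians(a))])
E
python3 - <<'E'
from h import *
s=ctrl.read_state(); k=2.857
w=ray("wrist",crop([(295,154),(496,154),(295,188),(496,188)],120,0,k),141,s); print(w.round(1), w.mean(0).round(1))
a=w[[0,2]].mean(0)-w[[1,3]].mean(0); print("yaw",np.degrees(np.arctan2(-a[0],a[1])),np.linalg.norm(a))
print("tip",ray("wrist",crop([(380,352),(413,352),(380,381),(413,381)],120,0,k),145,s).round(1).tolist())
b=ray("wrist",crop([(275,344),(517,344)],120,0,k),10,s); print("base near mid",b.mean(0),b)
p=w.mean(0)[:2]; print(go((*p,165),7.4,s)); 
for n,e in {2:[(251,158),(303,147)],3:[(463,131),(513,123)],4:[(651,143),(703,137)],1:[(78,142),(130,141)]}.items():
    q=ray("top",crop(e,100,165,k),8)[:,:2]; d=q[0]-q[1]; y=np.degrees(np.arctan2(-d[0],d[1])); print("plate",n,y.round(1),np.linalg.norm(d).round(1),"pad",(q.mean(0)-42*u(y)).round(1))
E
```

```text
[[653.9 283.3 141. ]
 [660.3 234.6 141. ]
 [646.2 282.5 141. ]
 [652.7 233.4 141. ]] [653.3 258.5 141. ]
yaw 7.5449639152482675 49.3174006248425
tip [[610.0, 256.7, 145.0], [611.1, 248.4, 145.0], [602.8, 255.8, 145.0], [603.9, 247.4, 145.0]]
base near mid [605.81567014 252.1003781   10.        ] [[599.3692866  300.73423289  10.        ]
 [612.26205367 203.4665233   10.        ]]
(array([ 3.358, -0.005,  2.161]), array([0.   , 0.005, 0.008]))
plate 2 11.8 59.6 pad [492.7 156.9]
plate 3 8.9 57.4 pad [520.3 -79.1]
plate 4 6.4 59.5 pad [ 504.6 -290.9]
plate 1 0.9 58.4 pad [504.8 359.6]
```

>>> jog_arm(
  motion=[
    {"delta_pos": [3.3, 0, 0], "rot": [0, 0, 0]},
    {"delta_pos": [3.3, 0, 0.5], "rot": [0, 0, 0]},
    {"delta_pos": [3.3, 0, 1.5], "rot": [0, 0, 0]},
    {"delta_pos": [3.3, 0, 2.5], "rot": [0, 0, 0]},
    {"delta_pos": [3.3, 0, 3.5], "rot": [0, 0, 0]},
    {"delta_pos": [3.3, 0, 4.46], "rot": [0, 0, 0]},
    {"delta_pos": [3.3, 0, 4.46], "rot": [0, 0, 0]},
    {"delta_pos": [3.3, 0, 4.46], "rot": [0, 0, 0]},
  ],
)

```text
clock: 12.82
ee_pos: [652.5, 257.6, 97.7]
orientation: [-3.135, -0.203, -0.002]
contact_force: [-0.4, 0.2, -0.5]
gripper_width: 85.1
grip_force: 0.0
```

>>> jog_arm(
  motion=[
    {"delta_pos": [0, 0, 0], "rot": [0, 0, 0]},
    {"delta_pos": [0, 0, 0], "rot": [0, 0, 0]},
    {"delta_pos": [0, 0, 0], "rot": [0, 0, 0]},
    {"delta_pos": [0, 0, 0], "rot": [0, 0, 0]},
    {"delta_pos": [0, 0, 0], "rot": [0, 0, 0]},
    {"delta_pos": [0, 0, 0], "rot": [0, 0, 0]},
  ],
  grip=0,
)

```text
clock: 13.58
ee_pos: [652.7, 257.6, 98.0]
orientation: [-3.134, -0.203, -0.003]
contact_force: [-2.4, 0.2, 8.2]
gripper_width: 49.3
grip_force: 60.5
```

>>> jog_arm(
  motion=[
    {"delta_pos": [0, 0, -0.1], "rot": [0, 0, 0]},
    {"delta_pos": [0, 0, -0.1], "rot": [0, 0, 0]},
    {"delta_pos": [-0.2, 0, -0.1], "rot": [0, 0, 0]},
    {"delta_pos": [-0.4, 0, -0.1], "rot": [0, 0, 0]},
    {"delta_pos": [-0.6, 0, -0.1], "rot": [0, 0, 0]},
    {"delta_pos": [-0.83, 0, -0.1], "rot": [0, 0, 0]},
    {"delta_pos": [-0.83, 0, -0.1], "rot": [0, 0, 0]},
    {"delta_pos": [-0.83, 0, -0.1], "rot": [0, 0, 0]},
  ],
)

```text
clock: 14.58
ee_pos: [629.3, 254.1, 101.6]
orientation: [-3.134, -0.202, -0.007]
contact_force: [5.9, -0.9, 10.1]
gripper_width: 49.1
grip_force: 65.1
```

>>> jog_arm(
  motion=[
    {"delta_pos": [0, 0, -0.1], "rot": [0, 0, 0]},
    {"delta_pos": [0, 0, -0.2], "rot": [0, 0, 0]},
    {"delta_pos": [0, 0, -0.3], "rot": [0, 0, 0]},
    {"delta_pos": [0, 0, -0.4], "rot": [0, 0, 0]},
    {"delta_pos": [0, 0, -0.4], "rot": [0, 0, 0]},
  ],
)

```text
clock: 15.2
ee_pos: [627.7, 254.0, 112.1]
orientation: [-3.135, -0.203, -0.002]
contact_force: [2.9, 1.0, -1.3]
gripper_width: 49.2
grip_force: 63.7
```

Run:
```python
from h import *
s=ctrl.read_state(); print(s["ee_pos"],s["contact_force"],s["ft_torque"])
b=viewer.capture("wrist"); a=viewer.capture("scene")
cv2.imwrite("pics/w2.png",np.hstack([cv2.resize(b,(450,338)),cv2.resize(a[125:210,250:360],(437,338),interpolation=cv2.INTER_CUBIC)[:,:350]])[:,:,::-1])
```

```text
[627.72905631 253.95081828 112.10467959] [ 2.89689817  1.01615465 -1.31820909] [-0.00081013 -0.45835692 -0.01137428]
```

View pics/w2.png

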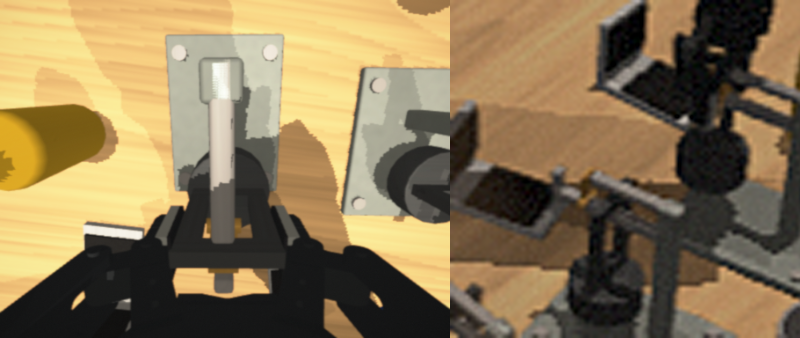

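>>> jog_arm(
  motion=[
    {"delta_pos": [0, 0, -0.2], "rot": [0, 0, 0]},
    {"delta_pos": [0, 0, -0.4], "rot": [0, 0, 0]},
    {"delta_pos": [0, 0, -0.6], "rot": [0, 0, 0]},
    {"delta_pos": [0, 0, -0.75], "rot": [0, 0, 0]},
    {"delta_pos": [0, 0, -0.75], "rot": [0, 0, 0]},
    {"delta_pos": [0, 0, -0.75], "rot": [0, 0, 0]},
  ],
)

```text
clock: 16.05
ee_pos: [627.3, 253.9, 133.9]
orientation: [3.135, 0.203, -0.001]
contact_force: [0.1, -0.3, -5.1]
gripper_width: 49.2
grip_force: 63.6
```

Run:
```python
from h import *
s=ctrl.read_state(); print(s["ee_pos"],s["contact_force"],s["ft_torque"])
b=viewer.capture("wrist")[190:330,170:350]
cv2.imwrite("pics/w3.png",cv2.resize(b,(600,467))[:,:,::-1])
```

```text
[627.29437404 253.86563946 133.90746268] [ 0.08360027 -0.33249706 -5.11461165] [ 0.00233988  0.01867869 -0.02532166]
```

View pics/w3.png

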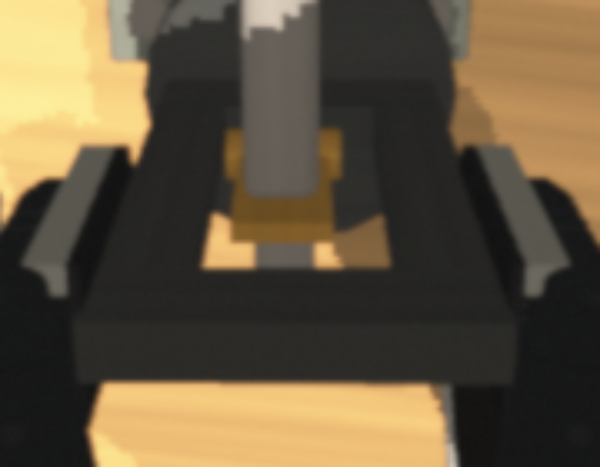

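>>> jog_arm(
  motion=[
    {"delta_pos": [-0.4, 0, 0], "rot": [0, 0, 0]},
    {"delta_pos": [-0.8, 0, 0], "rot": [0, 0, 0]},
    {"delta_pos": [-1.3, 0, 0], "rot": [0, 0, 0]},
    {"delta_pos": [-1.8, 0, 0], "rot": [0, 0, 0]},
    {"delta_pos": [-2.5, 0, -0.5], "rot": [0, 0, 0]},
    {"delta_pos": [-3.5, -0.5, -1.5], "rot": [0, 0, 0.2]},
    {"delta_pos": [-4.5, -1.5, -2.2], "rot": [0, 0, 0.5]},
    {"delta_pos": [-5.5, -2.8, -2.2], "rot": [0, 0, 0.7]},
    {"delta_pos": [-6.56, -4.42, -2.2], "rot": [0, 0, 0.7]},
    {"delta_pos": [-6.56, -4.42, -2.2], "rot": [0, 0, 0.7]},
    {"delta_pos": [-6.56, -4.42, -2.2], "rot": [0, 0, 0.7]},
    {"delta_pos": [-6.56, -4.42, -2.2], "rot": [0, 0, 0.7]},
  ],
)

```text
clock: 17.6
ee_pos: [415.8, 359.0, 200.1]
orientation: [3.141, 0.009, 0.0]
contact_force: [0.9, 0.6, -4.8]
gripper_width: 49.2
grip_force: 64.4
```

Run:
```python
from h import *
s=ctrl.read_state(); print(s["ee_pos"],s["contact_force"],s["clock"])
b=viewer.capture("wrist"); np.save("pics/w4.npy",b); np.save("pics/top6.npy",viewer.capture("top"))
cv2.imwrite("pics/w4.png",cv2.resize(b,(800,600),interpolation=cv2.INTER_CUBIC)[:,:,::-1])
```

```text
[415.75544568 358.96384945 200.1111022 ] [ 0.86792286  0.59063342 -4.82386052] 17.6
```

View pics/w4.png

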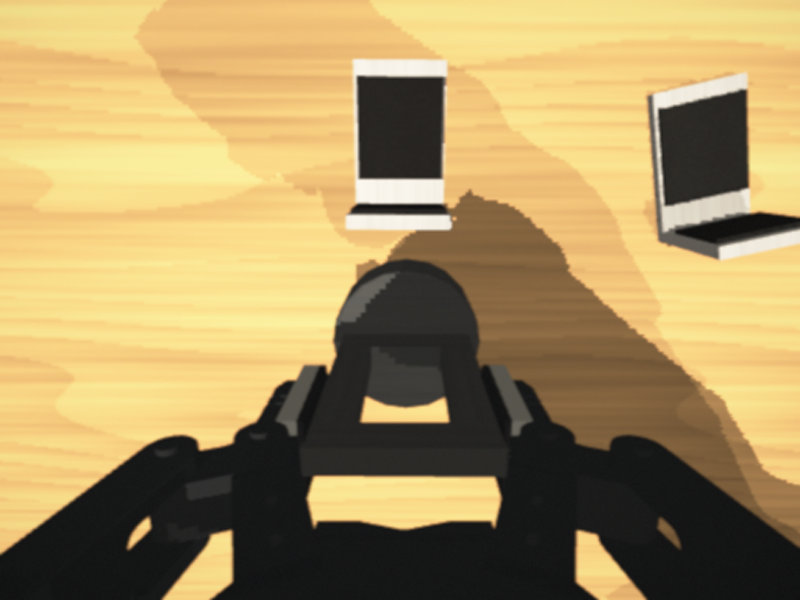

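```bash
cat >> h.py <<'E'
def dark_pads(img, s, cam="wrist", z=11, vmax=165, thr=62):
    """dark rectangles -> list of (world centre, yaw of long side in tool-forward sense, size mm, pixel)"""
    g=cv2.cvtColor(img,cv2.COLOR_RGB2HSV)[:,:,2]
    m=(g<thr).astype(np.uint8); m[vmax:]=0
    out=[]
    for c in cv2.findContours(m,cv2.RETR_EXTERNAL,cv2.CHAIN_APPROX_NONE)[0]:
        if cv2.contourArea(c)<250: continue
        q=cv2.approxPolyDP(c,0.06*cv2.arcLength(c,True),True)[:,0]
        if len(q)!=4 or q[:,1].min()<2 or q[:,0].min()<2 or q[:,0].max()>509: continue
        r=cv2.minAreaRect(c); w=ray(cam,q,z,s)[:,:2]; 
        w0=w[np.argsort(-w[:,0])]; far=w0[:2].mean(0); near=w0[2:].mean(0); d=far-near
        out.append((w.mean(0).round(1),np.degrees(np.arctan2(d[1],d[0])).round(1),np.linalg.norm(d).round(1),np.linalg.norm(w0[0]-w0[1]).round(1),q.mean(0).round(0)))
    return out
E
python3 - <<'E'
from h import *
s=ctrl.read_state(); b=np.load("pics/w4.npy")
for r in dark_pads(b,s): print(*r)
# manual
w=ray("wrist",crop([(357,76),(447,78),(443,180),(357,178)],0,0,1.5625),11,s); print(w.round(1).tolist(),w.mean(0))
w=ray("wrist",crop([(353,58),(447,59)],0,0,1.5625),8,s); print("far edge",w.round(1).tolist())
for r in dark_pads(np.load("pics/top6.npy"),None,"top",11,vmax=300,thr=70): print(*r)
E
```

```text
[496.6 160.7] 12.8 60.6 53.8 [450.  94.]
[508.4 362.3] -0.2 60.8 51.8 [256.  81.]
[[539.6, 389.8, 11.0], [538.8, 332.3, 11.0], [475.7, 333.0, 11.0], [476.6, 391.1, 11.0]] [507.64567008 361.54737267  11.        ]
far edge [[550.5, 392.4, 8.0], [550.3, 332.5, 8.0]]
[504.9 358.3] -1.4 55.8 48.2 [136. 227.]
```

Run:
```python
from h import *
print(go((507.5,362,80),0))
```

```text
(array([ 3.058, -0.078,  4.003]), array([ 0.001, -0.   ,  0.032]))
```

>>> jog_arm(
  motion=[
    {"delta_pos": [1.5, -0.08, 0], "rot": [0, 0, 0]},
    {"delta_pos": [3.06, -0.08, 0], "rot": [0, 0, 0]},
    {"delta_pos": [3.06, -0.08, 0.5], "rot": [0, 0, 0]},
    {"delta_pos": [3.06, -0.08, 1.5], "rot": [0, 0, 0]},
    {"delta_pos": [3.06, -0.08, 2.5], "rot": [0, 0, 0]},
    {"delta_pos": [3.06, -0.08, 3.5], "rot": [0, 0, 0]},
    {"delta_pos": [3.06, -0.08, 4.0], "rot": [0, 0, 0]},
    {"delta_pos": [3.06, -0.08, 4.0], "rot": [0, 0, 0]},
    {"delta_pos": [3.06, -0.08, 4.0], "rot": [0, 0, 0]},
    {"delta_pos": [3.06, -0.08, 4.0], "rot": [0, 0, 0]},
  ],
)

```text
clock: 18.95
ee_pos: [507.4, 363.4, 81.2]
orientation: [-3.141, -0.011, -0.002]
contact_force: [-0.5, 0.1, -5.7]
gripper_width: 49.2
grip_force: 64.4
```

>>> jog_arm(
  motion=[
    {"delta_pos": [0, 0, 0.05], "rot": [0, 0, 0]},
    {"delta_pos": [0, 0, 0.1], "rot": [0, 0, 0]},
    {"delta_pos": [0, 0, 0.15], "rot": [0, 0, 0]},
    {"delta_pos": [0, 0, 0.15], "rot": [0, 0, 0]},
    {"delta_pos": [0, 0, 0.15], "rot": [0, 0, 0]},
  ],
)

```text
clock: 19.58
ee_pos: [507.0, 363.0, 75.6]
orientation: [-3.142, -0.011, 0.0]
contact_force: [0.0, 0.3, -5.3]
gripper_width: 49.0
grip_force: 64.4
```

>>> jog_arm(
  motion=[
    {"delta_pos": [0, 0, 0.03], "rot": [0, 0, 0]},
    {"delta_pos": [0, 0, 0.06], "rot": [0, 0, 0]},
    {"delta_pos": [0, 0, 0.06], "rot": [0, 0, 0]},
    {"delta_pos": [0, 0, 0.06], "rot": [0, 0, 0]},
  ],
)

```text
clock: 20.08
ee_pos: [507.2, 363.1, 74.2]
orientation: [-3.141, -0.011, -0.001]
contact_force: [-2.5, -2.7, 6.4]
gripper_width: 48.8
grip_force: 65.3
```

>>> jog_arm(
  motion=[
    {"delta_pos": [0, 0, 0], "rot": [0, 0, 0]},
    {"delta_pos": [0, 0, 0], "rot": [0, 0, 0]},
    {"delta_pos": [0, 0, 0], "rot": [0, 0, 0]},
    {"delta_pos": [0, 0, 0], "rot": [0, 0, 0]},
    {"delta_pos": [0, 0, -0.5], "rot": [0, 0, 0]},
    {"delta_pos": [0, 0, -2.5], "rot": [0, 0, 0]},
    {"delta_pos": [0, 0, -4.5], "rot": [0, 0, 0]},
    {"delta_pos": [0, 0, -5.2], "rot": [0, 0, 0]},
  ],
  grip=85,
)

```text
clock: 21.08
ee_pos: [508.0, 363.8, 234.9]
orientation: [-3.138, -0.011, -0.007]
contact_force: [-0.8, -0.4, -1.1]
gripper_width: 84.8
grip_force: 0.0
```

>>> jog_arm(
  motion=[
    {"delta_pos": [1.37, 9.51, 0], "rot": [0, 0, -0.58]},
    {"delta_pos": [1.37, 9.51, 0], "rot": [0, 0, -0.58]},
    {"delta_pos": [1.37, 9.51, 0], "rot": [0, 0, -0.58]},
    {"delta_pos": [1.37, 9.51, 0], "rot": [0, 0, -0.58]},
    {"delta_pos": [1.37, 9.51, 0], "rot": [0, 0, -0.58]},
    {"delta_pos": [1.37, 9.51, 0], "rot": [0, 0, -0.58]},
    {"delta_pos": [1.37, 9.51, 0], "rot": [0, 0, -0.58]},
    {"delta_pos": [1.37, 9.51, 0], "rot": [0, 0, -0.58]},
  ],
)

```text
clock: 22.08
ee_pos: [550.0, 79.4, 230.1]
orientation: [-3.136, -0.173, -0.0]
contact_force: [-0.2, 0.7, 0.4]
gripper_width: 85.3
grip_force: 0.0
```

```bash
cat >> h.py <<'E'
def keeper(img, s, guess):
    """brass leaf top centre nearest to the guess -> world at z 153"""
    h=cv2.cvtColor(img,cv2.COLOR_RGB2HSV)
    m=cv2.inRange(h,(15,150,120),(28,255,255)); n,l,st,c=cv2.connectedComponentsWithStats(m)
    out=[]
    for i in range(1,n):
        if 40<st[i,4]<900: out.append((ray("wrist",c[i:i+1],151,s)[0].round(1),st[i].tolist()))
    return sorted(out,key=lambda o:np.linalg.norm(o[0][:2]-guess))[:2]
E
python3 - <<'E'
from h import *
s=ctrl.read_state(); print(s["ee_pos"],s["contact_force"],s["clock"])
b=viewer.capture("wrist"); np.save("pics/w5.npy",b); t=viewer.capture("top"); np.save("pics/top7.npy",t)
print(keeper(b,s,np.array([626,86])))
bar=b[0:220,120:400]
cv2.imwrite("pics/w5.png",np.hstack([cv2.resize(b[0:150,180:330],(400,400),interpolation=cv2.INTER_CUBIC),cv2.resize(t[165:255,100:190],(400,400),interpolation=cv2.INTER_CUBIC)])[:,:,::-1])
print("pads",dark_pads(b,s))
E
```

```text
[549.96012487  79.41620479 230.11265123] [-0.20941284  0.65263693  0.38207142] 22.075
[(array([625.4,  85.3, 151. ]), [250, 92, 24, 11, 195]), (array([611.9, -60.5, 151. ]), [442, 132, 42, 15, 221])]
pads [(array([632.3, -69.2]), np.float64(-7.2), np.float64(31.3), np.float64(34.5), array([396., 109.]))]
```

View pics/w5.png

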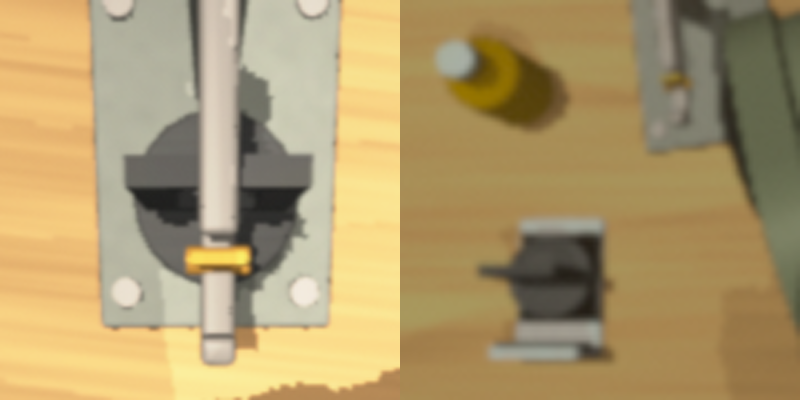

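Run:
```python
from h import *
s=ctrl.read_state(); k=400/150
w=ray("wrist",crop([(124,156),(313,156),(124,188),(313,188)],180,0,k),141,s); p=w.mean(0)[:2]
a=w[[0,2]].mean(0)-w[[1,3]].mean(0); print(p,"yaw",np.degrees(np.arctan2(-a[0],a[1])),np.linalg.norm(a))
print("tip",ray("wrist",crop([(201,335),(235,335),(201,363),(235,363)],180,0,k),145,s).mean(0)[:2]+44*u(6.2))
print("base",ray("wrist",crop([(103,326),(328,326)],180,0,k),10,s).mean(0)[:2]+45*u(6.2))
d=p-np.array([625.4,85.3]); print("weight-keeper in stand frame",d@u(6.2),d@u(96.2))
print(go((*(p-1.5*u(6.2)),96),6.2,s))
```

```text
[647.3824028   87.51975447] yaw 6.353739076080425 49.89387803056873
tip [645.79174253  87.25282975]
base [645.59322357  87.0641136 ]
weight-keeper in stand frame 22.093558987120446 -0.16731429065297504
(array([3.208, 0.078, 4.464]), array([-0.001, -0.   ,  0.009]))
```

>>> jog_arm(
  motion=[
    {"delta_pos": [3.2, 0.08, 0], "rot": [0, 0, 0]},
    {"delta_pos": [3.2, 0.08, 0.5], "rot": [0, 0, 0]},
    {"delta_pos": [3.2, 0.08, 1.5], "rot": [0, 0, 0]},
    {"delta_pos": [3.2, 0.08, 2.5], "rot": [0, 0, 0]},
    {"delta_pos": [3.2, 0.08, 3.5], "rot": [0, 0, 0]},
    {"delta_pos": [3.2, 0.08, 4.46], "rot": [0, 0, 0]},
    {"delta_pos": [3.2, 0.08, 4.46], "rot": [0, 0, 0]},
    {"delta_pos": [3.2, 0.08, 4.46], "rot": [0, 0, 0]},
  ],
)

```text
clock: 23.18
ee_pos: [646.3, 86.5, 97.1]
orientation: [-3.137, -0.171, -0.002]
contact_force: [0.7, 0.2, 1.0]
gripper_width: 85.0
grip_force: 0.0
```

>>> jog_arm(
  motion=[
    {"delta_pos": [0, 0, 0], "rot": [0, 0, 0]},
    {"delta_pos": [0, 0, 0], "rot": [0, 0, 0]},
    {"delta_pos": [0, 0, 0], "rot": [0, 0, 0]},
    {"delta_pos": [0, 0, 0], "rot": [0, 0, 0]},
    {"delta_pos": [0, 0, 0], "rot": [0, 0, 0]},
    {"delta_pos": [0, 0, 0], "rot": [0, 0, 0]},
  ],
  grip=0,
)

```text
clock: 23.92
ee_pos: [646.4, 86.3, 97.2]
orientation: [-3.137, -0.17, -0.003]
contact_force: [-0.9, 1.0, 10.1]
gripper_width: 48.8
grip_force: 60.2
```

>>> jog_arm(
  motion=[
    {"delta_pos": [0, 0, -0.1], "rot": [0, 0, 0]},
    {"delta_pos": [0, 0, -0.1], "rot": [0, 0, 0]},
    {"delta_pos": [-0.2, 0, -0.1], "rot": [0, 0, 0]},
    {"delta_pos": [-0.4, 0, -0.1], "rot": [0, 0, 0]},
    {"delta_pos": [-0.6, 0, -0.1], "rot": [0, 0, 0]},
    {"delta_pos": [-0.83, 0, -0.1], "rot": [0, 0, 0]},
    {"delta_pos": [-0.83, 0, -0.1], "rot": [0, 0, 0]},
    {"delta_pos": [-0.83, 0, -0.1], "rot": [0, 0, 0]},
  ],
)

```text
clock: 24.92
ee_pos: [622.7, 83.7, 100.9]
orientation: [-3.136, -0.17, -0.007]
contact_force: [3.6, 0.4, 12.8]
gripper_width: 49.1
grip_force: 65.4
```

>>> jog_arm(
  motion=[
    {"delta_pos": [0, 0, -0.1], "rot": [0, 0, 0]},
    {"delta_pos": [0, 0, -0.2], "rot": [0, 0, 0]},
    {"delta_pos": [0, 0, -0.3], "rot": [0, 0, 0]},
    {"delta_pos": [0, 0, -0.4], "rot": [0, 0, 0]},
    {"delta_pos": [0, 0, -0.6], "rot": [0, 0, 0]},
    {"delta_pos": [0, 0, -0.8], "rot": [0, 0, 0]},
    {"delta_pos": [0, 0, -1.0], "rot": [0, 0, 0]},
    {"delta_pos": [0, 0, -1.15], "rot": [0, 0, 0]},
    {"delta_pos": [0, 0, -1.15], "rot": [0, 0, 0]},
    {"delta_pos": [0, 0, -1.15], "rot": [0, 0, 0]},
  ],
)

```text
clock: 26.18
ee_pos: [620.9, 83.3, 133.3]
orientation: [3.137, 0.17, -0.001]
contact_force: [-0.1, -0.5, -4.9]
gripper_width: 49.2
grip_force: 63.7
```

Run:
```python
from h import *
s=ctrl.read_state()
p=np.array([496.6,160.7])-90*u(11.8); print(p,go((*p,200),11.8,s),s["ft_torque"])
```

```text
[408.50193501 142.29535533] (array([-6.826, -2.719, -2.22 ]), array([ 0.   ,  0.002, -0.56 ])) [ 0.0185624   0.00185015 -0.01814102]
```

>>> jog_arm(
  motion=[
    {"delta_pos": [-0.4, 0, 0], "rot": [0, 0, 0]},
    {"delta_pos": [-0.8, 0, 0], "rot": [0, 0, 0]},
    {"delta_pos": [-1.3, 0, 0], "rot": [0, 0, 0]},
    {"delta_pos": [-1.8, 0, 0], "rot": [0, 0, 0]},
    {"delta_pos": [-2.5, 0, -0.5], "rot": [0, 0, 0]},
    {"delta_pos": [-3.5, -0.5, -1.5], "rot": [0, 0, -0.2]},
    {"delta_pos": [-4.5, -1.5, -2.2], "rot": [0, 0, -0.56]},
    {"delta_pos": [-5.7, -2.2, -2.2], "rot": [0, 0, -0.56]},
    {"delta_pos": [-6.82, -2.72, -2.2], "rot": [0, 0, -0.56]},
    {"delta_pos": [-6.82, -2.72, -2.2], "rot": [0, 0, -0.56]},
    {"delta_pos": [-6.82, -2.72, -2.2], "rot": [0, 0, -0.56]},
    {"delta_pos": [-6.82, -2.72, -2.2], "rot": [0, 0, -0.56]},
  ],
)

```text
clock: 27.68
ee_pos: [409.2, 142.0, 199.5]
orientation: [3.125, 0.322, 0.0]
contact_force: [0.2, 0.2, -5.5]
gripper_width: 49.1
grip_force: 63.9
```

Run:
```python
from h import *
s=ctrl.read_state(); print(s["ee_pos"],s["contact_force"],s["clock"])
b=viewer.capture("wrist"); np.save("pics/w6.npy",b)
for t in (55,62,70):
  for r in dark_pads(b,s,thr=t): print(t,*r)
print(go((495.5,160.5,80),12,s))
```

```text
[409.18629868 141.99757221 199.46346102] [ 0.18846778  0.21018163 -5.47267999] 27.675
55 [462.5 153.1] 12.3 59.7 51.5 [258. 120.]
62 [462.2 153.1] 12.3 60.3 51.5 [258. 120.]
70 [462.4 153.1] 12.3 60.8 51.5 [258. 120.]
(array([ 2.942, -0.018,  3.983]), array([ 0.   , -0.001, -0.025]))
```

Run:
```python
from h import *
print(go((461.6,152.9,77),12.3))
b=np.load("pics/w6.npy"); cv2.imwrite("pics/w6.png",b[:200,150:370,::-1])
```

```text
(array([1.786e+00, 2.000e-03, 4.080e+00]), array([ 0.   ,  0.   , -0.054]))
```

View pics/w6.png

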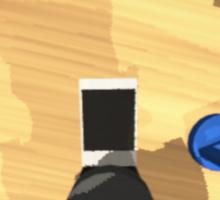

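>>> jog_arm(
  motion=[
    {"delta_pos": [1.79, 0, 0], "rot": [0, 0, 0]},
    {"delta_pos": [1.79, 0, 0], "rot": [0, 0, 0]},
    {"delta_pos": [1.79, 0, 0.5], "rot": [0, 0, 0]},
    {"delta_pos": [1.79, 0, 1.5], "rot": [0, 0, 0]},
    {"delta_pos": [1.79, 0, 2.5], "rot": [0, 0, 0]},
    {"delta_pos": [1.79, 0, 3.5], "rot": [0, 0, 0]},
    {"delta_pos": [1.79, 0, 4.08], "rot": [0, 0, 0]},
    {"delta_pos": [1.79, 0, 4.08], "rot": [0, 0, 0]},
    {"delta_pos": [1.79, 0, 4.08], "rot": [0, 0, 0]},
    {"delta_pos": [1.79, 0, 4.08], "rot": [0, 0, 0]},
  ],
)

```text
clock: 28.98
ee_pos: [461.5, 153.4, 77.7]
orientation: [-3.125, -0.323, -0.001]
contact_force: [-0.6, -1.1, -4.0]
gripper_width: 49.0
grip_force: 63.9
```

>>> jog_arm(
  motion=[
    {"delta_pos": [0, 0, 0.03], "rot": [0, 0, 0]},
    {"delta_pos": [0, 0, 0.06], "rot": [0, 0, 0]},
    {"delta_pos": [0, 0, 0.08], "rot": [0, 0, 0]},
    {"delta_pos": [0, 0, 0.08], "rot": [0, 0, 0]},
    {"delta_pos": [0, 0, 0.08], "rot": [0, 0, 0]},
  ],
)

```text
clock: 29.6
ee_pos: [461.4, 153.4, 74.7]
orientation: [3.125, 0.323, -0.0]
contact_force: [0.6, -0.4, -5.0]
gripper_width: 48.7
grip_force: 63.9
```

>>> jog_arm(
  motion=[
    {"delta_pos": [0, 0, 0.03], "rot": [0, 0, 0]},
    {"delta_pos": [0, 0, 0.05], "rot": [0, 0, 0]},
    {"delta_pos": [0, 0, 0.05], "rot": [0, 0, 0]},
    {"delta_pos": [0, 0, 0.05], "rot": [0, 0, 0]},
  ],
)

```text
clock: 30.1
ee_pos: [461.7, 153.4, 73.6]
orientation: [-3.125, -0.323, -0.001]
contact_force: [-0.0, -0.2, 5.9]
gripper_width: 49.1
grip_force: 64.9
```

>>> jog_arm(
  motion=[
    {"delta_pos": [0, 0, 0], "rot": [0, 0, 0]},
    {"delta_pos": [0, 0, 0], "rot": [0, 0, 0]},
    {"delta_pos": [0, 0, 0], "rot": [0, 0, 0]},
    {"delta_pos": [0, 0, 0], "rot": [0, 0, 0]},
    {"delta_pos": [0, 0, -0.5], "rot": [0, 0, 0]},
    {"delta_pos": [0, 0, -2.5], "rot": [0, 0, 0]},
    {"delta_pos": [0, 0, -4.5], "rot": [0, 0, 0]},
    {"delta_pos": [0, 0, -5.2], "rot": [0, 0, 0]},
  ],
  grip=85,
)

```text
clock: 31.1
ee_pos: [462.3, 153.7, 233.6]
orientation: [-3.123, -0.323, -0.008]
contact_force: [-0.7, -0.3, -1.8]
gripper_width: 85.1
grip_force: 0.0
```

>>> jog_arm(
  motion=[
    {"delta_pos": [0.95, 7.47, 0], "rot": [0, 0, 1.0]},
    {"delta_pos": [0.95, 7.47, 0], "rot": [0, 0, 1.96]},
    {"delta_pos": [0.95, 7.47, 0], "rot": [0, 0, 1.96]},
    {"delta_pos": [0.95, 7.47, 0], "rot": [0, 0, 1.96]},
    {"delta_pos": [0.95, 7.47, 0], "rot": [0, 0, 1.96]},
    {"delta_pos": [0.95, 7.47, 0], "rot": [0, 0, 1.96]},
    {"delta_pos": [0.95, 7.47, 0], "rot": [0, 0, 1.96]},
    {"delta_pos": [0.95, 7.47, 0], "rot": [0, 0, 1.96]},
  ],
)

```text
clock: 32.1
ee_pos: [535.1, -59.4, 229.4]
orientation: [-3.134, 0.212, -0.0]
contact_force: [0.4, -0.9, 0.2]
gripper_width: 84.7
grip_force: 0.0
```

Run:
```python
from h import *
s=ctrl.read_state(); print(s["ee_pos"],s["orientation"],s["clock"])
b=viewer.capture("wrist"); np.save("pics/w7.npy",b); t=viewer.capture("top"); np.save("pics/top8.npy",t)
print(keeper(b,s,np.array([611,-70])))
y=-7.7
# base plate edges: gray-green low saturation mask, on the plate outline
h=cv2.cvtColor(b,cv2.COLOR_RGB2HSV); m=((h[:,:,1]<70)&(h[:,:,2]>80)).astype(np.uint8); m[170:]=0
for r in (20,40,60): 
    c=np.flatnonzero(m[r]); c=c[(c>180)&(c<340)]; print(r,c.min(),c.max())
```

```text
[535.05297494 -59.35661114 229.436279  ] [-3.13423272e+00  2.11500429e-01 -2.28310033e-04] 32.1
[(array([610.6, -70.7, 151. ]), [248, 91, 24, 11, 217]), (array([624.6,  65.1, 151. ]), [58, 98, 10, 10, 41])]
20 214 305
40 214 304
60 215 303
```

Run:
```python
from h import *
p=np.array([610.6,-70.7])+20.8*u(-7.7); print(p,go((*p,96),-7.7))
```

```text
[631.21245055 -73.48691266] (array([3.237, 0.024, 4.443]), array([-0.   , -0.   , -0.005]))
```

>>> jog_arm(
  motion=[
    {"delta_pos": [3.22, 0.02, 0], "rot": [0, 0, 0]},
    {"delta_pos": [3.22, 0.02, 0.5], "rot": [0, 0, 0]},
    {"delta_pos": [3.22, 0.02, 1.5], "rot": [0, 0, 0]},
    {"delta_pos": [3.22, 0.02, 2.5], "rot": [0, 0, 0]},
    {"delta_pos": [3.22, 0.02, 3.5], "rot": [0, 0, 0]},
    {"delta_pos": [3.22, 0.02, 4.44], "rot": [0, 0, 0]},
    {"delta_pos": [3.22, 0.02, 4.44], "rot": [0, 0, 0]},
    {"delta_pos": [3.22, 0.02, 4.44], "rot": [0, 0, 0]},
  ],
)

```text
clock: 33.2
ee_pos: [631.3, -73.8, 97.1]
orientation: [-3.134, 0.213, -0.002]
contact_force: [1.3, 0.2, -0.0]
gripper_width: 85.0
grip_force: 0.0
```

>>> jog_arm(
  motion=[
    {"delta_pos": [0, 0, 0], "rot": [0, 0, 0]},
    {"delta_pos": [0, 0, 0], "rot": [0, 0, 0]},
    {"delta_pos": [0, 0, 0], "rot": [0, 0, 0]},
    {"delta_pos": [0, 0, 0], "rot": [0, 0, 0]},
    {"delta_pos": [0, 0, 0], "rot": [0, 0, 0]},
    {"delta_pos": [0, 0, 0], "rot": [0, 0, 0]},
  ],
  grip=0,
)

```text
clock: 33.95
ee_pos: [631.3, -74.1, 97.1]
orientation: [3.134, -0.214, 0.002]
contact_force: [-1.3, -0.2, 9.6]
gripper_width: 49.0
grip_force: 60.5
```

>>> jog_arm(
  motion=[
    {"delta_pos": [0, 0, -0.1], "rot": [0, 0, 0]},
    {"delta_pos": [0, 0, -0.1], "rot": [0, 0, 0]},
    {"delta_pos": [-0.2, 0, -0.1], "rot": [0, 0, 0]},
    {"delta_pos": [-0.4, 0, -0.1], "rot": [0, 0, 0]},
    {"delta_pos": [-0.6, 0, -0.1], "rot": [0, 0, 0]},
    {"delta_pos": [-0.83, 0, -0.1], "rot": [0, 0, 0]},
    {"delta_pos": [-0.83, 0, -0.1], "rot": [0, 0, 0]},
    {"delta_pos": [-0.83, 0, -0.1], "rot": [0, 0, 0]},
  ],
)

```text
clock: 34.95
ee_pos: [608.4, -70.7, 101.2]
orientation: [-3.134, 0.214, -0.01]
contact_force: [6.4, -0.7, 14.3]
gripper_width: 49.2
grip_force: 65.6
```

>>> jog_arm(
  motion=[
    {"delta_pos": [0, 0, -0.1], "rot": [0, 0, 0]},
    {"delta_pos": [0, 0, -0.2], "rot": [0, 0, 0]},
    {"delta_pos": [0, 0, -0.3], "rot": [0, 0, 0]},
    {"delta_pos": [0, 0, -0.4], "rot": [0, 0, 0]},
    {"delta_pos": [0, 0, -0.6], "rot": [0, 0, 0]},
    {"delta_pos": [0, 0, -0.8], "rot": [0, 0, 0]},
    {"delta_pos": [0, 0, -1.0], "rot": [0, 0, 0]},
    {"delta_pos": [0, 0, -1.15], "rot": [0, 0, 0]},
    {"delta_pos": [0, 0, -1.15], "rot": [0, 0, 0]},
    {"delta_pos": [0, 0, -1.15], "rot": [0, 0, 0]},
  ],
)

```text
clock: 36.2
ee_pos: [605.9, -70.5, 133.3]
orientation: [-3.134, 0.214, 0.001]
contact_force: [0.4, 0.5, -6.4]
gripper_width: 49.0
grip_force: 64.1
```

Run:
```python
from h import *
s=ctrl.read_state()
p=np.array([523.8,-76.8])-90*u(9); print(p,go((*p,200),9,s),s["ft_torque"])
```

```text
[434.90804935 -90.87910185] (array([-5.557,  1.447, -2.221]), array([-0.   ,  0.002, -1.68 ])) [ 0.00174478 -0.01560429 -0.00450018]
```

>>> jog_arm(
  motion=[
    {"delta_pos": [-0.4, 0, 0], "rot": [0, 0, 0]},
    {"delta_pos": [-0.8, 0, 0], "rot": [0, 0, 0]},
    {"delta_pos": [-1.3, 0, 0], "rot": [0, 0, 0]},
    {"delta_pos": [-1.8, 0, 0], "rot": [0, 0, 0]},
    {"delta_pos": [-2.5, 0, -0.5], "rot": [0, 0, 0]},
    {"delta_pos": [-3.5, 0.4, -1.5], "rot": [0, 0, -0.6]},
    {"delta_pos": [-4.5, 1.0, -2.2], "rot": [0, 0, -1.2]},
    {"delta_pos": [-5.56, 1.45, -2.2], "rot": [0, 0, -1.68]},
    {"delta_pos": [-5.56, 1.45, -2.2], "rot": [0, 0, -1.68]},
    {"delta_pos": [-5.56, 1.45, -2.2], "rot": [0, 0, -1.68]},
    {"delta_pos": [-5.56, 1.45, -2.2], "rot": [0, 0, -1.68]},
    {"delta_pos": [-5.56, 1.45, -2.2], "rot": [0, 0, -1.68]},
  ],
)

```text
clock: 37.7
ee_pos: [435.1, -90.7, 199.3]
orientation: [-3.132, -0.247, 0.001]
contact_force: [0.2, 0.0, -6.4]
gripper_width: 48.7
grip_force: 64.4
```

Run:
```python
from h import *
s=ctrl.read_state(); print(s["ee_pos"],s["contact_force"],s["clock"])
b=viewer.capture("wrist"); np.save("pics/w8.npy",b)
for t in (55,62,70):
  for r in dark_pads(b,s,thr=t): print(t,*r)
  r=dark_pads(b,s,thr=t)
c=min((o for o in r),key=lambda o:abs(o[4][0]-257)) if r else None
if c: print(go((*(c[0]-[.6,.2]),77),c[1],s))
```

```text
[435.10655018 -90.71829511 199.27455881] [ 0.18504875  0.04338153 -6.38975793] 37.7
55 [ 509.5 -287.4] 8.5 59.9 53.2 [451. 131.]
55 [523.7 -77.1] 11.6 60.0 50.9 [259.  84.]
62 [ 509.2 -287.5] 8.6 60.4 53.2 [451. 131.]
62 [524.  -77.3] 11.1 59.5 51.9 [259.  84.]
70 [ 508.9 -287.3] 8.2 61.0 53.2 [451. 132.]
70 [523.8 -77.3] 11.1 60.0 51.9 [259.  84.]
(array([2.971, 0.026, 4.075]), array([-0.001,  0.002, -0.208]))
```

>>> jog_arm(
  motion=[
    {"delta_pos": [1.5, 0.03, 0], "rot": [0, 0, -0.1]},
    {"delta_pos": [2.97, 0.03, 0], "rot": [0, 0, -0.2]},
    {"delta_pos": [2.97, 0.03, 0.5], "rot": [0, 0, -0.2]},
    {"delta_pos": [2.97, 0.03, 1.5], "rot": [0, 0, -0.2]},
    {"delta_pos": [2.97, 0.03, 2.5], "rot": [0, 0, -0.2]},
    {"delta_pos": [2.97, 0.03, 3.5], "rot": [0, 0, -0.2]},
    {"delta_pos": [2.97, 0.03, 4.08], "rot": [0, 0, -0.2]},
    {"delta_pos": [2.97, 0.03, 4.08], "rot": [0, 0, -0.2]},
    {"delta_pos": [2.97, 0.03, 4.08], "rot": [0, 0, -0.2]},
    {"delta_pos": [2.97, 0.03, 4.08], "rot": [0, 0, -0.2]},
  ],
)

```text
clock: 39.0
ee_pos: [523.6, -78.0, 78.1]
orientation: [3.127, 0.301, 0.002]
contact_force: [-0.4, 0.5, -5.4]
gripper_width: 49.0
grip_force: 64.4
```

>>> jog_arm(
  motion=[
    {"delta_pos": [0, 0, 0.03], "rot": [0, 0, 0]},
    {"delta_pos": [0, 0, 0.06], "rot": [0, 0, 0]},
    {"delta_pos": [0, 0, 0.09], "rot": [0, 0, 0]},
    {"delta_pos": [0, 0, 0.09], "rot": [0, 0, 0]},
    {"delta_pos": [0, 0, 0.09], "rot": [0, 0, 0]},
  ],
)

```text
clock: 39.62
ee_pos: [523.1, -77.9, 74.4]
orientation: [-3.127, -0.301, 0.0]
contact_force: [-0.3, 0.5, -6.0]
gripper_width: 49.1
grip_force: 64.4
```

>>> jog_arm(
  motion=[
    {"delta_pos": [0, 0, 0.03], "rot": [0, 0, 0]},
    {"delta_pos": [0, 0, 0.05], "rot": [0, 0, 0]},
    {"delta_pos": [0, 0, 0.05], "rot": [0, 0, 0]},
    {"delta_pos": [0, 0, 0.05], "rot": [0, 0, 0]},
  ],
)

```text
clock: 40.12
ee_pos: [523.1, -78.0, 73.3]
orientation: [3.127, 0.301, 0.0]
contact_force: [-2.9, -0.2, 4.7]
gripper_width: 49.0
grip_force: 65.7
```

>>> jog_arm(
  motion=[
    {"delta_pos": [0, 0, 0], "rot": [0, 0, 0]},
    {"delta_pos": [0, 0, 0], "rot": [0, 0, 0]},
    {"delta_pos": [0, 0, 0], "rot": [0, 0, 0]},
    {"delta_pos": [0, 0, 0], "rot": [0, 0, 0]},
    {"delta_pos": [0, 0, -0.5], "rot": [0, 0, 0]},
    {"delta_pos": [0, 0, -2.5], "rot": [0, 0, 0]},
    {"delta_pos": [0, 0, -4.5], "rot": [0, 0, 0]},
    {"delta_pos": [0, 0, -5.2], "rot": [0, 0, 0]},
  ],
  grip=85,
)

```text
clock: 41.12
ee_pos: [524.1, -78.1, 233.5]
orientation: [3.126, 0.301, 0.008]
contact_force: [-0.3, -0.1, -0.2]
gripper_width: 85.0
grip_force: 0.0
```

>>> jog_arm(
  motion=[
    {"delta_pos": [-0.97, 6.57, 0], "rot": [0, 0, 0.12]},
    {"delta_pos": [-0.97, 6.57, 0], "rot": [0, 0, 0.12]},
    {"delta_pos": [-0.97, 6.57, 0], "rot": [0, 0, 0.12]},
    {"delta_pos": [-0.97, 6.57, 0], "rot": [0, 0, 0.12]},
    {"delta_pos": [-0.97, 6.57, 0], "rot": [0, 0, 0.12]},
    {"delta_pos": [-0.97, 6.57, 0], "rot": [0, 0, 0.12]},
    {"delta_pos": [-0.97, 6.57, 0], "rot": [0, 0, 0.12]},
  ],
)

```text
clock: 42.0
ee_pos: [532.5, -275.5, 229.2]
orientation: [-3.13, -0.271, -0.001]
contact_force: [-0.9, -0.5, 0.6]
gripper_width: 85.1
grip_force: 0.0
```

Run:
```python
from h import *
s=ctrl.read_state(); print(s["ee_pos"],s["orientation"],s["clock"])
b=viewer.capture("wrist"); np.save("pics/w9.npy",b); t=viewer.capture("top"); np.save("pics/top9.npy",t)
kp=keeper(b,s,np.array([607,-264])); print(kp)
h=cv2.cvtColor(b,cv2.COLOR_RGB2HSV); m=((h[:,:,1]<70)&(h[:,:,2]>80)).astype(np.uint8); m[170:]=0
for r in (20,40,60): 
    c=np.flatnonzero(m[r]); c=c[(c>180)&(c<340)]; print(r,c.min(),c.max())
p=kp[0][0][:2]+20.8*u(9.8); print(p,go((*p,96),9.8,s))
```

```text
[ 532.47437046 -275.52753233  229.24204816] [-3.12957145e+00 -2.71408723e-01 -5.78260107e-04] 42.0
[(array([ 606.3, -265.9,  151. ]), [252, 94, 23, 11, 182]), (array([609.9, -93.1, 151. ]), [0, 41, 13, 12, 78])]
20 216 307
40 216 306
60 217 305
[ 626.79648429 -262.35964242] (array([3.171, 0.11 , 4.443]), array([-0.001, -0.002,  0.011]))
```

>>> jog_arm(
  motion=[
    {"delta_pos": [3.16, 0.11, 0], "rot": [0, 0, 0]},
    {"delta_pos": [3.16, 0.11, 0.5], "rot": [0, 0, 0]},
    {"delta_pos": [3.16, 0.11, 1.5], "rot": [0, 0, 0]},
    {"delta_pos": [3.16, 0.11, 2.5], "rot": [0, 0, 0]},
    {"delta_pos": [3.16, 0.11, 3.5], "rot": [0, 0, 0]},
    {"delta_pos": [3.16, 0.11, 4.44], "rot": [0, 0, 0]},
    {"delta_pos": [3.16, 0.11, 4.44], "rot": [0, 0, 0]},
    {"delta_pos": [3.16, 0.11, 4.44], "rot": [0, 0, 0]},
  ],
)

```text
clock: 43.1
ee_pos: [626.7, -264.1, 96.9]
orientation: [3.13, 0.269, 0.002]
contact_force: [0.1, 0.7, 1.5]
gripper_width: 85.2
grip_force: 0.0
```

>>> jog_arm(
  motion=[
    {"delta_pos": [0, 0, 0], "rot": [0, 0, 0]},
    {"delta_pos": [0, 0, 0], "rot": [0, 0, 0]},
    {"delta_pos": [0, 0, 0], "rot": [0, 0, 0]},
    {"delta_pos": [0, 0, 0], "rot": [0, 0, 0]},
    {"delta_pos": [0, 0, 0], "rot": [0, 0, 0]},
    {"delta_pos": [0, 0, 0], "rot": [0, 0, 0]},
  ],
  grip=0,
)

```text
clock: 43.85
ee_pos: [626.7, -264.1, 96.9]
orientation: [3.13, 0.268, 0.002]
contact_force: [-1.2, 1.8, 8.3]
gripper_width: 49.1
grip_force: 60.6
```

>>> jog_arm(
  motion=[
    {"delta_pos": [0, 0, -0.1], "rot": [0, 0, 0]},
    {"delta_pos": [0, 0, -0.1], "rot": [0, 0, 0]},
    {"delta_pos": [-0.2, 0, -0.1], "rot": [0, 0, 0]},
    {"delta_pos": [-0.4, 0, -0.1], "rot": [0, 0, 0]},
    {"delta_pos": [-0.6, 0, -0.1], "rot": [0, 0, 0]},
    {"delta_pos": [-0.83, 0, -0.1], "rot": [0, 0, 0]},
    {"delta_pos": [-0.83, 0, -0.1], "rot": [0, 0, 0]},
    {"delta_pos": [-0.83, 0, -0.1], "rot": [0, 0, 0]},
  ],
)

```text
clock: 44.85
ee_pos: [604.7, -267.7, 101.2]
orientation: [3.129, 0.27, 0.011]
contact_force: [10.4, 6.2, 13.8]
gripper_width: 49.1
grip_force: 65.4
```

>>> jog_arm(
  motion=[
    {"delta_pos": [0, 0, -0.1], "rot": [0, 0, 0]},
    {"delta_pos": [0, 0, -0.2], "rot": [0, 0, 0]},
    {"delta_pos": [0, 0, -0.3], "rot": [0, 0, 0]},
    {"delta_pos": [0, 0, -0.3], "rot": [0, 0, 0]},
  ],
)

```text
clock: 45.35
ee_pos: [602.2, -268.2, 108.4]
orientation: [3.13, 0.269, 0.003]
contact_force: [3.2, 1.8, -1.2]
gripper_width: 48.9
grip_force: 63.8
```

>>> jog_arm(
  motion=[
    {"delta_pos": [0, 0, -0.2], "rot": [0, 0, 0]},
    {"delta_pos": [0, 0, -0.4], "rot": [0, 0, 0]},
    {"delta_pos": [0, 0, -0.6], "rot": [0, 0, 0]},
    {"delta_pos": [0, 0, -0.85], "rot": [0, 0, 0]},
    {"delta_pos": [0, 0, -0.85], "rot": [0, 0, 0]},
    {"delta_pos": [0, 0, -0.85], "rot": [0, 0, 0]},
  ],
)

```text
clock: 46.1
ee_pos: [601.4, -268.3, 133.1]
orientation: [-3.13, -0.268, 0.0]
contact_force: [0.8, -0.0, -5.9]
gripper_width: 49.1
grip_force: 63.8
```

Run:
```python
from h import *
s=ctrl.read_state()
p=np.array([508.9,-287.4])-90*u(8.4); print(p,go((*p,200),8.4,s),s["ft_torque"])
```

```text
[ 419.86549003 -300.54747257] (array([-6.146,  0.029, -2.23 ]), array([-0.001,  0.002,  0.14 ])) [-0.01775384 -0.00630313  0.00634288]
```

>>> jog_arm(
  motion=[
    {"delta_pos": [-0.4, 0, 0], "rot": [0, 0, 0]},
    {"delta_pos": [-0.8, 0, 0], "rot": [0, 0, 0]},
    {"delta_pos": [-1.3, 0, 0], "rot": [0, 0, 0]},
    {"delta_pos": [-1.8, 0, 0], "rot": [0, 0, 0]},
    {"delta_pos": [-2.5, 0, -0.5], "rot": [0, 0, 0]},
    {"delta_pos": [-3.5, 0, -1.5], "rot": [0, 0, 0]},
    {"delta_pos": [-4.7, 0, -2.2], "rot": [0, 0, 0.14]},
    {"delta_pos": [-6.15, 0.03, -2.2], "rot": [0, 0, 0.14]},
    {"delta_pos": [-6.15, 0.03, -2.2], "rot": [0, 0, 0.14]},
    {"delta_pos": [-6.15, 0.03, -2.2], "rot": [0, 0, 0.14]},
    {"delta_pos": [-6.15, 0.03, -2.2], "rot": [0, 0, 0.14]},
  ],
)

```text
clock: 47.48
ee_pos: [420.3, -300.3, 199.1]
orientation: [-3.133, -0.231, -0.0]
contact_force: [0.5, -1.8, -5.4]
gripper_width: 49.3
grip_force: 64.2
```

Run:
```python
from h import *
s=ctrl.read_state(); print(s["ee_pos"],s["contact_force"],s["clock"])
b=viewer.capture("wrist"); np.save("pics/w10.npy",b)
for t in (55,62,70):
  r=dark_pads(b,s,thr=t)
  for o in r: print(t,*o)
c=min((o for o in r),key=lambda o:abs(o[4][0]-257))
print(go((*(c[0]-[.6,.2]),77),c[1],s))
```

```text
[ 420.30365626 -300.34025293  199.09643667] [ 0.51014299 -1.83970438 -5.40798389] 47.475
55 [ 509.1 -288.8] 7.6 59.5 50.9 [260.  84.]
62 [ 509.  -288.3] 7.6 60.5 51.8 [260.  84.]
70 [ 509.2 -289.1] 7.2 60.5 51.9 [260.  84.]
(array([2.964, 0.069, 4.07 ]), array([-0.001, -0.001,  0.125]))
```

>>> jog_arm(
  motion=[
    {"delta_pos": [1.5, 0.05, 0], "rot": [0, 0, 0.1]},
    {"delta_pos": [2.96, 0.05, 0], "rot": [0, 0, 0.1]},
    {"delta_pos": [2.96, 0.05, 0.5], "rot": [0, 0, 0.1]},
    {"delta_pos": [2.96, 0.05, 1.5], "rot": [0, 0, 0.1]},
    {"delta_pos": [2.96, 0.05, 2.5], "rot": [0, 0, 0.1]},
    {"delta_pos": [2.96, 0.05, 3.5], "rot": [0, 0, 0.1]},
    {"delta_pos": [2.96, 0.05, 4.07], "rot": [0, 0, 0.1]},
    {"delta_pos": [2.96, 0.05, 4.07], "rot": [0, 0, 0.1]},
    {"delta_pos": [2.96, 0.05, 4.07], "rot": [0, 0, 0.1]},
    {"delta_pos": [2.96, 0.05, 4.07], "rot": [0, 0, 0.1]},
  ],
)

```text
clock: 48.78
ee_pos: [508.5, -289.4, 78.1]
orientation: [3.134, 0.203, 0.002]
contact_force: [-0.3, 0.4, -5.9]
gripper_width: 49.1
grip_force: 64.2
```

>>> jog_arm(
  motion=[
    {"delta_pos": [0, 0, 0.03], "rot": [0, 0, 0]},
    {"delta_pos": [0, 0, 0.06], "rot": [0, 0, 0]},
    {"delta_pos": [0, 0, 0.09], "rot": [0, 0, 0]},
    {"delta_pos": [0, 0, 0.09], "rot": [0, 0, 0]},
    {"delta_pos": [0, 0, 0.09], "rot": [0, 0, 0]},
  ],
)

```text
clock: 49.4
ee_pos: [508.0, -289.1, 74.4]
orientation: [-3.135, -0.203, -0.0]
contact_force: [0.2, 0.1, -6.3]
gripper_width: 48.6
grip_force: 64.2
```

>>> jog_arm(
  motion=[
    {"delta_pos": [0, 0, 0.03], "rot": [0, 0, 0]},
    {"delta_pos": [0, 0, 0.05], "rot": [0, 0, 0]},
    {"delta_pos": [0, 0, 0.05], "rot": [0, 0, 0]},
    {"delta_pos": [0, 0, 0.05], "rot": [0, 0, 0]},
  ],
)

```text
clock: 49.9
ee_pos: [508.0, -289.2, 73.4]
orientation: [3.135, 0.203, 0.0]
contact_force: [-4.2, 0.9, 6.6]
gripper_width: 48.8
grip_force: 65.4
```

>>> jog_arm(
  motion=[
    {"delta_pos": [0, 0, 0], "rot": [0, 0, 0]},
    {"delta_pos": [0, 0, 0], "rot": [0, 0, 0]},
    {"delta_pos": [0, 0, 0], "rot": [0, 0, 0]},
    {"delta_pos": [0, 0, 0], "rot": [0, 0, 0]},
    {"delta_pos": [0, 0, -0.5], "rot": [0, 0, 0]},
    {"delta_pos": [0, 0, -2.5], "rot": [0, 0, 0]},
    {"delta_pos": [0, 0, -4.5], "rot": [0, 0, 0]},
    {"delta_pos": [0, 0, -5.2], "rot": [0, 0, 0]},
  ],
  grip=85,
)

```text
clock: 50.9
ee_pos: [508.9, -289.7, 233.7]
orientation: [3.132, 0.202, 0.008]
contact_force: [0.2, 0.3, -1.2]
gripper_width: 85.0
grip_force: 0.0
```

>>> jog_arm(
  motion=[
    {"delta_pos": [-9.7, 7.85, 0], "rot": [0, 0, 0]},
    {"delta_pos": [-9.7, 7.85, 0], "rot": [0, 0, 0]},
    {"delta_pos": [-9.7, 7.85, 0], "rot": [0, 0, 0]},
    {"delta_pos": [-9.7, 7.85, 0], "rot": [0, 0, 0]},
    {"delta_pos": [-9.7, 7.85, 0], "rot": [0, 0, 0]},
    {"delta_pos": [-9.7, 7.85, 0], "rot": [0, 0, 0]},
    {"delta_pos": [-9.7, 7.85, 0], "rot": [0, 0, 0]},
    {"delta_pos": [-9.7, 7.85, 0], "rot": [0, 0, 0]},
    {"delta_pos": [-9.7, 7.85, 0], "rot": [0, 0, 0]},
    {"delta_pos": [-9.7, 7.85, 0], "rot": [0, 0, 0]},
  ],
)

```text
clock: 52.15
ee_pos: [250.7, -559.6, 229.2]
orientation: [3.135, 0.205, 0.001]
contact_force: [0.2, 0.8, -0.1]
gripper_width: 84.8
grip_force: 0.0
```

Run:
```python
from h import *
s=ctrl.read_state(); print(s["ee_pos"],s["clock"])
t=viewer.capture("top"); a=viewer.capture("scene")
A=cv2.resize(t[170:270,100:380],(800,286),interpolation=cv2.INTER_CUBIC)
B=cv2.resize(a[110:260,110:370],(540,312),interpolation=cv2.INTER_CUBIC); B=np.hstack([B,np.zeros((312,260,3),np.uint8)])
cv2.imwrite("pics/f.png",cv2.convertScaleAbs(np.vstack([A,B]),alpha=1.4)[:,:,::-1])
```

```text
[ 250.70178308 -559.57061579  229.20414825] 52.15
```

View pics/f.png

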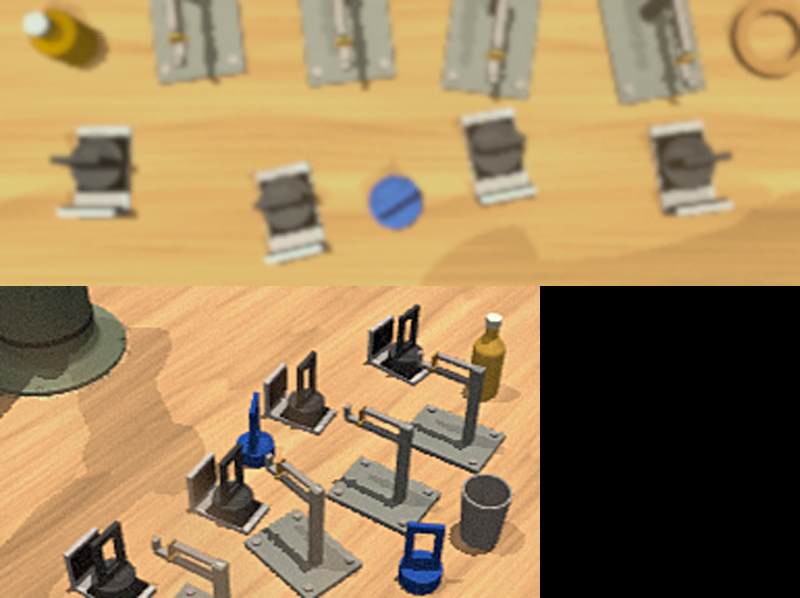

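All four plates lie on their long legs, each with a dark weight upright on its pad (top view: (97,162), (288,203), (497,150), (684,162)). The hooks are empty, and the bottle, tape roll and blue weight are undisturbed.

```bash
python3 -c "
from rig import workorder
print(workorder.sign_off())"
```

```text
the job is handed in; nothing more can be done
None
```

The job is handed in: all four plates are tipped onto their long legs, and each has a steel weight standing upright and centred on its pad by the final camera pictures; sign-off returned no verdict.

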